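# Stir a bead sample and slide it under the microscope

### The arm

A 6-joint arm with a two-finger parallel gripper is mounted at the origin on the work surface. World frame = base frame: x ahead of the robot, y to its left, z up, the work surface at z = 0. Lengths are in m, angles in rad, forces in N, time in s.
With the tool pointing down it reaches from about 0.35 to 0.775 m from the base axis. Payload 5.5 kg.
Tool frame: the origin (TCP) lies at the very end of the fingers, on their centre line; the grasp point (between the pads) lies 19 mm behind it; x points along the fingers, y is the direction in which the jaws open and shut, and the axes are right-handed (so a half turn about x gives the same grasp; the last joint's range is limited). The gripper opens to 85 mm and grips with 20 to 120 N. Pads are 22 mm wide; open, the fingers measure 114 mm over their backs; the gripper's body (76 mm by 85 mm) begins 54 mm behind the grasp point. The pads swing forward as they close: fully open they stand 13 mm farther back than shut.
Start: joints at [-0.14, 0.313, 0.046, 1.304, 0, 1.431], TCP at [0.575, -0, 0.231] pointing down, gripper open.
Joint ranges: [-2.76, 2.76], [-0.86, 1.69], [-1.03, 1.26], [-2.2, 2.34], [-1.47, 1.5], [-3.14, 3.14]. Speed limits (rad/s): [2.57, 2.57, 3.14, 3.14, 3.14, 3.14].

### API

Orientations are given as a unit quaternion [w, x, y, z].
In Python, from workcell import env gives the robot as it stands.
- The arm moves only by the tool servo_tool, never from a script. Its argument "increments" is a list of rows, each an object with "offset": the shift along the tool's x, y, z in cm, a list of three; "yaw": the turn about the tool's x in degrees. In form: [{"offset": [x, y, z], "yaw": yaw}, ...]. A call has exactly 8 rows; each row is the pose to reach, as a shift and turn from the pose commanded when the call began, along the tool's axes at that moment; what a row does not reach only later rows make up. A row lasts 1/10 s, in which the tool goes at most 50 mm and 8.59 degrees, less where a joint would pass 70% of its speed; a pose out of reach is approached as far as the arm can. A call with a gripper value outside its range is refused whole. "claw" is the opening, from 0 (shut) to 1 (fully open), set as the call begins (left out, the last holds). The fingers move at their own pace and stop on an object; "force" is the grip in N (left out, the last holds). Time passes only in rows, so rows that repeat a pose let the fingers close, or fill a call up. It gives the time, the measured TCP pose, the force and the opening at its end, in the units of the state.
- env.get_state(): the state, without advancing time (a new reading comes with each control period).
- env.read_camera(name): name is "scene" or "side" or "wrist"; returns (picture, depth): 420x560x3 uint8, red, green, blue; 420x560 float32, m along the optical axis (not along the pixel's ray), 0 where there is no reading.
- env.camera_model(name): a dict with "vertical_fov" (degrees; the focal length in pixels is half the picture's height over the tangent of half this angle, whatever the lens; pixels are square), "cx", "cy" (the principal point, pixels), "world_from_camera" (4x4, takes a point from camera to world coordinates). Camera axes: x right, y up, looking along -z (the intrinsics and any distortion apply to the point x, -y, -z); pixel columns grow to the right and rows downward; lengths in m; the calibration is good to about 2 mm. A picture is of the moment at which its call begins: read the wrist's pose just before it. camera_model takes no time and is no camera call; for the wrist camera it gives the pose at the moment of the call.
- env.hand_in(): hands the job in, once; it reports no verdict.
The state is a dict: "clock": time; "joint_pos": joint angles; "qvel": joint speeds; "tau": joint torques, N m; "tcp_pos": TCP position; "orientation": TCP orientation; "wrist_force": force on the tool from outside, world axes, zero at the start; "ft_torque": the same for the moment, N m; "finger_gap": finger opening in m.
Only numpy, scipy, OpenCV 4.12 (cv2) and the standard library are available. Lean on these libraries where they do the work, as an engineer would, in place of code of your own. Each camera call takes 0.05 s, during which the arm holds its last target.

### The job

Get the bead sample ready for inspection: take the metal rod from its holder, stir the beads in the white dish until every one of them has been shifted, without dragging the dish along, and stand the rod back in its holder. Then slide the dish along the L-shaped track, first away from the robot to the corner and then sideways, fully home against the end stop under the microscope, with all beads still in it. Finally flip the lamp lever fully over to its far side; leave the microscope and everything else on the bench undisturbed.

Things in the scene. Friction and masses are not known exactly. Their poses are not given: they have to be found in the camera images.
- track: Fixed aluminium L-shaped track, yawed a little. Origin on the bench under the dish's centre when the dish is at the near end. Leg 1: along +x (away from the robot) to 102 mm; leg 2: then along +y (robot's left) to 122 mm, at a stop. Floor 8 mm high, channel 104 mm wide; walls 28 mm high with lips over the dish's base. Outer edges x -66 to 164, y -64 to 184 mm (leg 2: x 36 to 164).
- home (a point): Point on the track floor where the dish's origin is when it is fully home against the end stop, under the microscope (track frame x 100, y 122, z 8 mm).
- scope: Fixed white video microscope, origin and axes those of the track. Black ring light 64 mm across hangs over home (track x 100, y 122 mm), underside 87 mm above the bench; above it a tube 52 mm across and a camera up to 375 mm. Boom at 300 mm height runs in +y to a column at track x 100, y 330 mm.
- sled: Loose white dish on a grey square base, 0.5 kg, axes as the track's, origin centre of underside. Base 100 x 100 x 10 mm with cut corners, captive under the track's lips, 2 mm play each side. Dish inner radius 40, outer 43 mm; inner floor 10 and rim 40 mm above the origin. An arm on its -y side carries the handle. Starts in the near part of leg 1.
- handle (a point): Grip point of the dish's upright handle, a flat black block 12 mm in the dish's x, 30 mm in its y, from 25 to 75 mm above the dish's underside. The point is its middle in x and y (dish y -100 mm), 60 mm above the dish's underside. Grip from above across the 12 mm (dish x).
- bead0: One of six loose dark steel beads in the dish, squat cylinder 15 mm across, 9 mm high; origin at its centre.
- bead1: One of six loose dark steel beads in the dish, squat cylinder 15 mm across, 9 mm high; origin at its centre.
- bead2: One of six loose dark steel beads in the dish, squat cylinder 15 mm across, 9 mm high; origin at its centre.
- bead3: One of six loose dark steel beads in the dish, squat cylinder 15 mm across, 9 mm high; origin at its centre.
- bead4: One of six loose dark steel beads in the dish, squat cylinder 15 mm across, 9 mm high; origin at its centre.
- bead5: One of six loose dark steel beads in the dish, squat cylinder 15 mm across, 9 mm high; origin at its centre.
- rod: Loose straight bare metal stirring rod, 10 mm thick, 150 mm long, 30 g, standing upright in the holder; origin at the centre of its lower end, z along the rod to its top.
- rod_tip (a point): Centre of the lower end of the rod.
- holder: Fixed grey rod holder: round foot 70 mm across, 12 mm high, with an upright tube whose bore is 19 mm across, flaring at its mouth to about 30 mm, 58 mm above the bench; the bore's floor is 16 mm above the bench. Origin at the centre of its underside, on the bench.
- lamp_base: Fixed grey lamp switch box, 70 x 50 x 25 mm, origin at the centre of its underside; the lever's hinge runs along its y axis, 22 mm above the origin. The lever swings in its x-z plane.
- lamp (a joint): Angle of the lamp lever: 0 leaning 0.5 rad towards the box's -x (near the robot, off), 1.0 leaning 0.5 rad towards its +x (far side, on). It stays where it is left.
- lamp_tip (a point): Centre of the black ball (26 mm across) at the end of the lever, 80 mm from the hinge.
- flux: Bystander: small white bottle, 36 mm across, 100 mm high. Origin at the centre of its underside.
- driver: Bystander: stubby screwdriver lying on the bench, 100 mm long along its x, handle 26 mm thick. Origin under its middle.
- tweezers: Bystander: tweezers lying on the bench, 130 mm long along their x, 10 mm high. Origin under their middle.
- jar: Bystander: small amber jar, 48 mm across, 50 mm high. Origin at the centre of its underside.
- tray: Bystander: small black parts tray with four compartments, 75 x 60 x 18 mm. Origin at the centre of its underside.
Mind the look-alikes: they are no part of the job. What is shaped like the sled but green or red is not meant.

How it is judged:
By the outcome, as a careful person would: the job done as asked, in the order asked, and still so for the second after the job is handed in, with the robot touching nothing.
It also fails if it takes over 72 s, if anything falls off the work surface, if the arm or the gripper's body presses on something with over 40 N, if the wrist force passes 120 N, or if a joint passes its speed limit or range.

## Working session

There is one attempt and no reset: what is moved stays moved. The work goes in short steps, Python scripts to look and compute and a tool call to move; the robot and the scene stay as the last step left them, time stands still between calls to the robot, and variables do not carry over. Pictures are saved under pics/ and viewed, and the job is handed in when it is done.

Besides the shell and the picture viewer there is one more tool, called after "Request:" as name(argument=value, ...) on one line, values as JSON. servo_tool: Moves the arm, as the interface text tells. Its arguments: {"type":"object","properties":{"increments":{"type":"array","items":{"type":"object","properties":{"offset":{"type":"array","items":{"type":"number"}},"yaw":{"type":"number"}}}},"claw":{"type":"number"},"force":{"type":"number"}},"required":["increments"]}

```bash
mkdir -p pics; ls; cat > h.py <<'E'
import numpy as np, cv2
from workcell import env
def save(name,fn):
    m=env.camera_model(name)
    p,d=env.read_camera(name)
    cv2.imwrite('pics/'+fn+'.png',p[:,:,::-1]); np.savez('pics/'+fn+'.npz',p=p,d=d,**{k:np.array(v) for k,v in m.items()})
    return p,d,m
def load(fn):
    z=np.load('pics/'+fn+'.npz',allow_pickle=True); return z['p'],z['d'],{k:z[k] for k in z.files if k not in('p','d')}
E
python3 - <<'E'
from h import *
print(env.get_state())
for n in ['scene','side','wrist']:
    p,d,m=save(n,n+'0'); print(n,m)
E
```

```text
pics
{'clock': 0.0, 'joint_pos': array([-1.39623947e-01,  3.13987268e-01,  4.49854019e-02,  1.30362159e+00,
       -2.68214264e-05,  1.43120317e+00]), 'qvel': array([ 9.12038942e-04, -2.85752188e-04,  2.24902967e-03,  2.49076901e-05,
        1.05295199e-03, -3.44869642e-04]), 'tau': array([-2.90074182e-03, -4.80629075e+01,  2.98531097e+01,  1.95313990e-02,
       -3.83516899e-04, -4.27451073e-05]), 'tcp_pos': array([5.74481617e-01, 4.13238751e-05, 2.30418987e-01]), 'orientation': array([ 0.4994819 ,  0.49961113,  0.5005023 , -0.50040383]), 'wrist_force': array([0.58819158, 0.46424938, 0.18029493]), 'ft_torque': array([-0.01704112, -0.00648492,  0.00504378]), 'finger_gap': 0.08542034762248744}
scene {'vertical_fov': 55.399494820399035, 'cx': 277.47227262303187, 'cy': 210.54330538251023, 'world_from_camera': array([[-0.98265747,  0.13350907, -0.12868419,  0.28390809],
       [-0.18467932, -0.64226335,  0.74390277,  0.92381511],
       [ 0.01666863,  0.75476693,  0.65578125,  0.89396378],
       [ 0.        ,  0.        ,  0.        ,  1.        ]])}
side {'vertical_fov': 49.71921108799388, 'cx': 272.2243518849439, 'cy': 212.40284598079788, 'world_from_camera': array([[-0.94123541,  0.1679661 , -0.2930244 ,  0.13836652],
       [-0.3374118 , -0.50649946,  0.79348067,  0.85444015],
       [-0.01513885,  0.84572199,  0.53340897,  0.65937438],
       [ 0.        ,  0.        ,  0.        ,  1.        ]])}
wrist {'vertical_fov': 65.76778931871027, 'cx': 281.2050129975936, 'cy': 210.81060491831465, 'world_from_camera': array([[ 9.99999048e-01,  1.83258046e-04,  1.36769037e-03,
         5.75362390e-01],
       [-5.81197503e-04,  9.54876362e-01,  2.97003023e-01,
         7.57960887e-02],
       [-1.25154701e-03, -2.97003535e-01,  9.54875559e-01,
         3.71603243e-01],
       [ 0.00000000e+00,  0.00000000e+00,  0.00000000e+00,
         1.00000000e+00]])}
```

View pics/scene0.png

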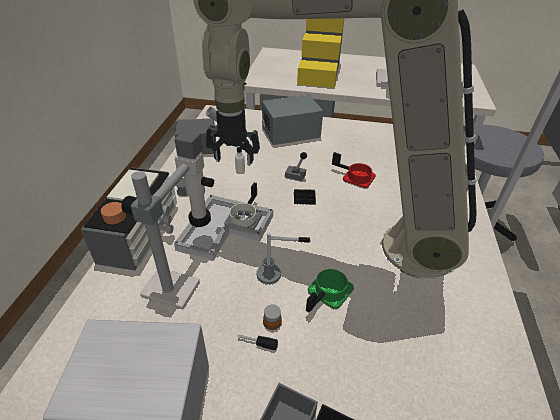

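View pics/side0.png

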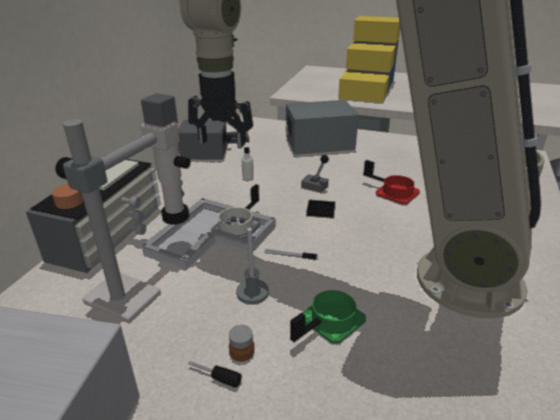

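View pics/wrist0.png

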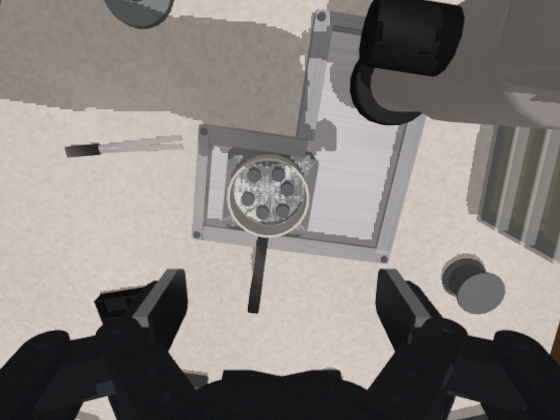

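The scene view shows the white dish at (243,213), the rod in its holder at (268,268), the lamp switch at (296,170), the scope at (200,215), and green (332,285) and red (360,172) look-alikes. Wrist view: dish (268,195), handle (258,285), and track bolts at (197,235), (385,258), (204,131) and (320,15).

```bash
cat >> h.py <<'E'
def ray(m,u,v):
    f=210/np.tan(np.radians(float(m['vertical_fov']))/2); T=np.array(m['world_from_camera'])
    d=np.array([(u-float(m['cx']))/f,-(v-float(m['cy']))/f,-1.]); return T[:3,3],T[:3,:3]@d
def onz(m,u,v,z):
    o,d=ray(m,u,v); return o+d*(z-o[2])/d[2]
def cloud(d,m):
    v,u=np.mgrid[:420,:560]; f=210/np.tan(np.radians(float(m['vertical_fov']))/2); T=np.array(m['world_from_camera'])
    c=np.stack([(u-float(m['cx']))/f*d,-(v-float(m['cy']))/f*d,-d],-1); return c@T[:3,:3].T+T[:3,3]
def pix(m,P):
    f=210/np.tan(np.radians(float(m['vertical_fov']))/2); T=np.array(m['world_from_camera'])
    c=T[:3,:3].T@(np.array(P)-T[:3,3]); return float(m['cx'])+f*c[0]/-c[2], float(m['cy'])+f*c[1]/c[2]
def two(m1,p1,m2,p2):
    o1,d1=ray(m1,*p1); o2,d2=ray(m2,*p2)
    d1=d1/np.linalg.norm(d1); d2=d2/np.linalg.norm(d2)
    s=np.linalg.lstsq(np.stack([d1,-d2],1),o2-o1,rcond=None)[0]
    a=o1+s[0]*d1;b=o2+s[1]*d2; return (a+b)/2,np.linalg.norm(a-b)
def crop(fn,x0,y0,w,h,k,out):
    p=cv2.imread('pics/'+fn+'.png'); c=cv2.resize(p[y0:y0+h,x0:x0+w],None,fx=k,fy=k,interpolation=cv2.INTER_CUBIC); cv2.imwrite('pics/'+out+'.png',c)
E
python3 - <<'E'
from h import *
np.set_printoptions(precision=4,suppress=True)
for n,pts in {'wrist0':[(197,235),(385,258),(204,131),(320,15),(258,300),(268,195),(100,400)],'scene0':[(268,275),(268,240),(303,155),(296,175),(253,190),(202,250)],'side0':[(252,293),(250,230),(324,159),(314,186),(254,192)]}.items():
    p,d,m=load(n); c=cloud(d,m)
    for u,v in pts: print(n,u,v,d[v,u],c[v,u],'z0:',onz(m,u,v,0.0),'z28',onz(m,u,v,.028))
crop('wrist0',180,100,160,220,3.5,'w0c')
crop('scene0',220,130,130,170,4.5,'s0c')
crop('side0',190,140,190,180,4,'d0c')
E
```

```text
wrist0 197 235 0.3689718 [ 0.4792 -0.06    0.0276] z0: [ 0.4715 -0.0708  0.    ] z28 [ 0.4793 -0.0598  0.028 ]
wrist0 385 258 0.37667733 [ 0.6952 -0.0884  0.028 ] z0: [ 0.705  -0.1018  0.    ] z28 [ 0.6952 -0.0884  0.028 ]
wrist0 204 131 0.33337054 [0.4957 0.055  0.029 ] z0: [0.4889 0.0533 0.    ] z28 [0.4954 0.055  0.028 ]
wrist0 320 15 0.30354774 [0.6112 0.1604 0.0274] z0: [0.6141 0.1671 0.    ] z28 [0.6112 0.1602 0.028 ]
wrist0 258 300 0.3318133 [ 0.5512 -0.1097  0.0819] z0: [ 0.5444 -0.1622  0.    ] z28 [ 0.5467 -0.1442  0.028 ]
wrist0 268 195 0.36684364 [ 0.56   -0.0161  0.016 ] z0: [ 0.5593 -0.0202  0.    ] z28 [ 0.5605 -0.013   0.028 ]
wrist0 100 400 0.47910675 [ 0.3074 -0.3328 -0.0027] z0: [ 0.3093 -0.3299  0.    ] z28 [ 0.3293 -0.2993  0.028 ]
scene0 268 275 1.1292472 [0.4312 0.2056 0.0156] z0: [0.4338 0.1928 0.    ] z28 [0.4291 0.2157 0.028 ]
scene0 268 240 1.0529431 [0.4336 0.1949 0.1445] z0: [0.4624 0.0544 0.    ] z28 [0.4568 0.0816 0.028 ]
scene0 303 155 1.4368398 [ 0.4053 -0.2901  0.1038] z0: [ 0.4213 -0.4497  0.    ] z28 [ 0.417  -0.4066  0.028 ]
scene0 296 175 1.4845549 [ 0.425  -0.278   0.0211] z0: [ 0.4284 -0.3071 -0.    ] z28 [ 0.4239 -0.2685  0.028 ]
scene0 253 190 1.3312877 [ 0.5444 -0.0954  0.0712] z0: [ 0.5669 -0.1836 -0.    ] z28 [ 0.5581 -0.1489  0.028 ]
scene0 202 250 1.1823075 [0.6397 0.1604 0.0269] z0: [0.6507 0.1367 0.    ] z28 [0.6392 0.1614 0.028 ]
side0 252 293 0.95093256 [0.4285 0.1999 0.0098] z0: [0.4329 0.19   0.    ] z28 [0.4204 0.2182 0.028 ]
side0 250 230 0.87622833 [0.4298 0.1909 0.1639] z0: [ 0.5262 -0.0285  0.    ] z28 [0.5098 0.009  0.028 ]
side0 324 159 1.2776885 [ 0.4007 -0.2849  0.103 ] z0: [ 0.4492 -0.4957 -0.    ] z28 [ 0.436  -0.4383  0.028 ]
side0 314 186 1.324277 [ 0.4245 -0.2766  0.0164] z0: [ 0.4318 -0.3054  0.    ] z28 [ 0.4193 -0.2562  0.028 ]
side0 254 192 1.190041 [ 0.5411 -0.1008  0.0706] z0: [ 0.5894 -0.2154  0.    ] z28 [ 0.5703 -0.17    0.028 ]
```

View pics/w0c.png

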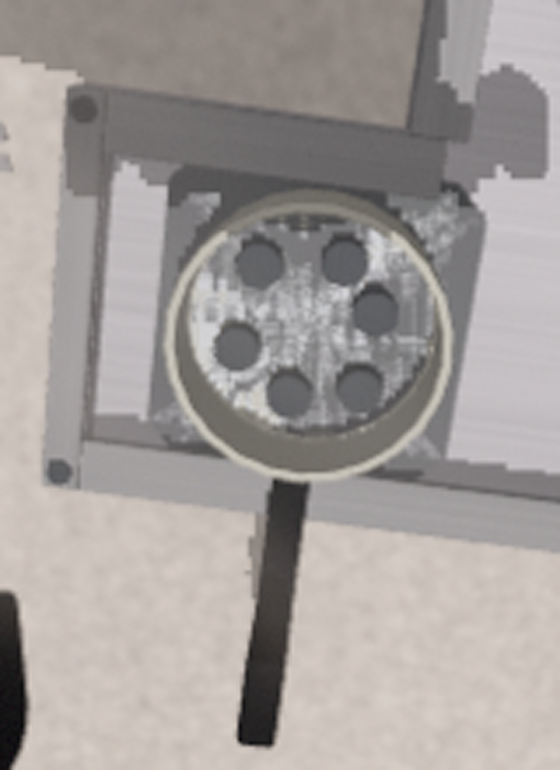

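View pics/s0c.png

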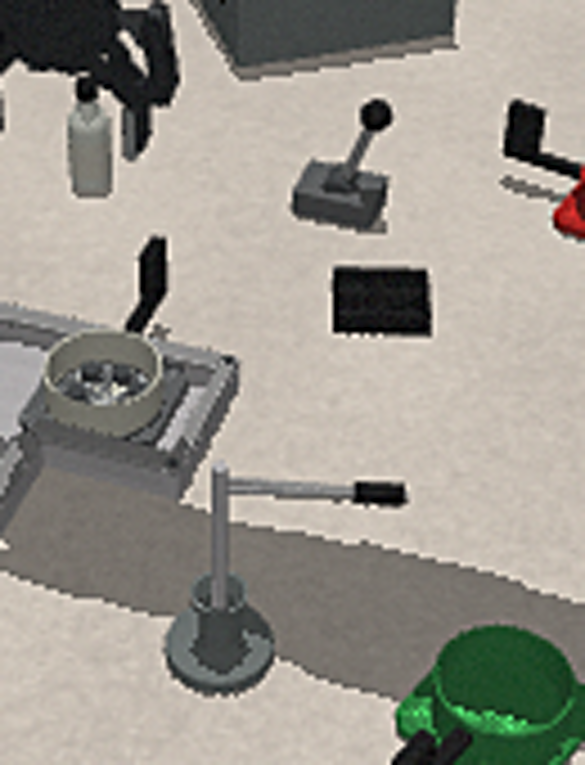

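View pics/d0c.png

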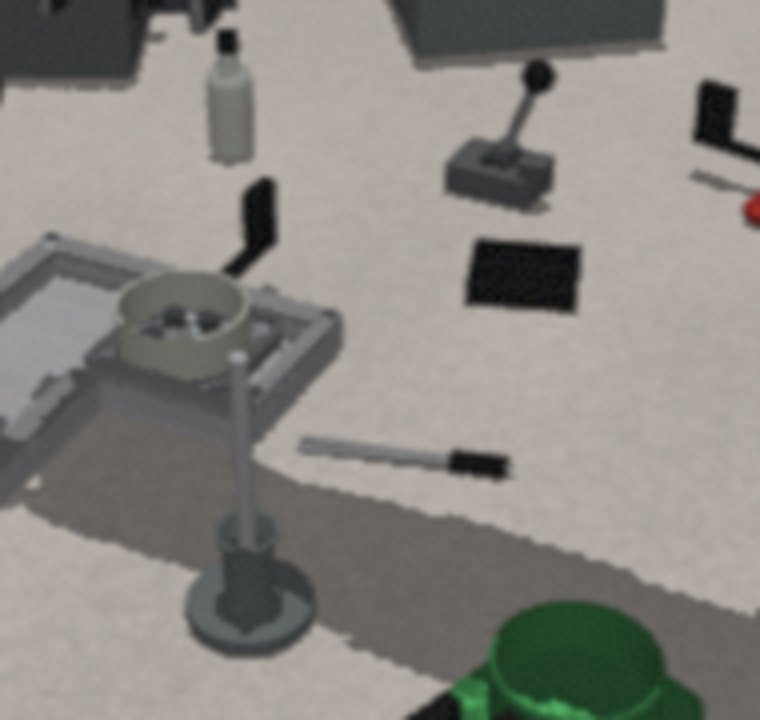

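Candidates for the rod: the upright metal rod at scene (268,240), the tweezers (290,240) and the driver (258,342). I choose the upright one in the holder. For the dish: white (243,213), green (332,285), red (360,172). I choose the white one in the track; its handle is at (253,190). The crops confirm both choices. Next I measure.

```bash
python3 - <<'E'
from h import *
np.set_printoptions(precision=4,suppress=True)
ps,ds,ms=load('scene0'); pd,dd,md=load('side0'); pw,dw,mw=load('wrist0')
# track fit
B=np.array([onz(mw,u,v,.028)[:2] for u,v in [(180+59/3.5,100+471/3.5),(180+84/3.5,100+109/3.5),(385,258),(320.5,16)]])
L=np.array([(-.060,-.058),(-.060,.058),(.158,-.058),(.042,.178)])
lc=L-L.mean(0); bc=B-B.mean(0); a=np.arctan2((lc[:,0]*bc[:,1]-lc[:,1]*bc[:,0]).sum(),(lc*bc).sum())
R=np.array([[np.cos(a),-np.sin(a)],[np.sin(a),np.cos(a)]]); o=B.mean(0)-R@L.mean(0)
print('yaw',a,np.degrees(a),'o',o,'res mm',(L@R.T+o-B)*1e3)
np.savez('track.npz',a=a,R=R,o=o)
# rod: top pix (scene crop /4.5 ; side crop /4)
def S(u,v): return (220+u/4.5,130+v/4.5)
def D(u,v): return (190+u/4,140+v/4)
print('rodtop',two(ms,S(220,466),md,D(237,356)))
print('mouth',two(ms,S(219,588),md,D(247,524)))
print('rodmid',two(ms,S(219,577),md,D(243,515)))
print('ball',two(ms,S(375.5,114),md,D(538,76)))
print('handletop',two(ms,S(155,239),md,D(263,181)), two(ms,S(155,268),md,D(259,211)))
print('dish rim c wrist',onz(mw,180+308/3.5,100+335/3.5,.048), 'handle', onz(mw,180+256/3.5,100+740/3.5,.083))
for n,P in dict(home=(.1,.122),dish=(.015,0),handle=(.015,-.1),h1=(.1,-.1),h2=(.1,.022)).items(): print(n,R@P+o)
for q in [onz(mw,180+308/3.5,100+335/3.5,.048)[:2]]: print('dish in track',R.T@(q-o))
# holder foot ellipse via colour/height in scene cloud
for nm,d,m in(('scene',ds,ms),('side',dd,md)):
    c=cloud(d,m); 
    k=(d>0)&(abs(c[...,0]-.43)<.06)&(abs(c[...,1]-.2)<.06)&(c[...,2]>.007)&(c[...,2]<.016)
    q=c[k]; print(nm,'foot',k.sum(),q[:,:2].min(0),q[:,:2].max(0))
    k=(d>0)&(abs(c[...,0]-.43)<.04)&(abs(c[...,1]-.2)<.04)&(c[...,2]>.08); q=c[k]
    print('rod pts',len(q),q.mean(0),q[:,2].max()); 
    A=np.c_[q[:,2],np.ones(len(q))]; s=np.linalg.lstsq(A,q[:,:2],rcond=None)[0]; print('slope',s)
    k=(d>0)&(abs(c[...,0]-.43)<.08)&(abs(c[...,1]+.28)<.08)&(c[...,2]>.02)&(c[...,2]<.03); q=c[k]; 
    r=cv2.minAreaRect(q[:,:2].astype(np.float32)*1000); print('lampbox',r)
    k=(d>0)&(abs(c[...,0]-.40)<.05)&(abs(c[...,1]+.28)<.06)&(c[...,2]>.085)&(c[...,2]<.13); q=c[k]; print('ball',q.mean(0),q.min(0),q.max(0))
c=cloud(dw,mw)
for u,v in [(410,35),(440,20),(380,20),(385,90),(480,290),(560-5,30),(460,10)]: print(u,v,c[v,u])
E
```

```text
yaw -0.13420672385242727 -7.689478859021799 o [ 0.5465 -0.0104] res mm [[ 0.1216 -0.5957]
 [-0.5853  0.2416]
 [ 0.1461 -0.6275]
 [ 0.3177  0.9816]]
rodtop (array([0.4316, 0.1913, 0.1656]), np.float64(0.0010747758004840363))
mouth (array([0.432 , 0.1894, 0.0591]), np.float64(0.002071581278800475))
rodmid (array([0.4336, 0.1872, 0.0645]), np.float64(0.0013251966904210117))
ball (array([ 0.405 , -0.3082,  0.0914]), np.float64(0.0011177355327431718))
handletop (array([ 0.5469, -0.1281,  0.0754]), np.float64(0.0003407047566704237)) (array([ 0.5423, -0.108 ,  0.064 ]), np.float64(0.0005956134532116157))
dish rim c wrist [ 0.5613 -0.0086  0.048 ] handle [ 0.546  -0.1225  0.083 ]
home [0.662  0.0971]
dish [ 0.5614 -0.0124]
handle [ 0.548  -0.1115]
h1 [ 0.6323 -0.1229]
h2 [ 0.6486 -0.002 ]
dish in track [0.0144 0.0038]
scene foot 266 [0.3988 0.1584] [0.467 0.227]
rod pts 99 [0.4325 0.1935 0.1264] 0.16692210702724053
slope [[ 0.0072 -0.0127]
 [ 0.4315  0.1951]]
lampbox ((427.13360595703125, -263.5218505859375), (74.6616439819336, 136.98562622070312), 7.750945568084717)
ball [ 0.4049 -0.2912  0.1026] [ 0.3944 -0.301   0.0886] [ 0.4172 -0.2795  0.1138]
side foot 451 [0.3967 0.1557] [0.4657 0.2261]
rod pts 185 [0.4309 0.1917 0.1256] 0.16697459837424644
slope [[ 0.0086 -0.0134]
 [ 0.4298  0.1934]]
lampbox ((429.4360046386719, -301.5269775390625), (57.0008430480957, 67.58902740478516), 79.33714294433594)
ball [ 0.4016 -0.2935  0.0996] [ 0.391  -0.3107  0.0851] [ 0.4157 -0.2849  0.1089]
410 35 [0.6188 0.0999 0.249 ]
440 20 [0.6279 0.1042 0.2498]
380 20 [0.6077 0.1039 0.2511]
385 90 [0.6433 0.0882 0.144 ]
480 290 [0.5754 0.0758 0.3716]
555 30 [0.631  0.0913 0.2974]
460 10 [0.6361 0.1082 0.2457]
```

```bash
python3 - <<'E'
from h import *
np.set_printoptions(precision=3,suppress=True)
for n in('scene0','side0'):
    p,d,m=load(n); c=cloud(d,m); T=np.array([.5745,0,.2304])
    q=c[(d>0)]-T
    q=q[(abs(q[:,0])<.16)&(abs(q[:,1])<.18)]
    for h in np.arange(-.02,.5,.04):
        s=q[(q[:,2]>h)&(q[:,2]<h+.04)]
        if len(s)>5: print(n,'%.2f'%h,len(s),s.min(0)[:2],s.max(0)[:2])
E
```

```text
scene0 -0.02 310 [-0.05 -0.01] [0.108 0.126]
scene0 0.02 353 [-0.069 -0.011] [0.118 0.136]
scene0 0.06 1003 [-0.074 -0.014] [0.119 0.179]
scene0 0.10 825 [-0.07  -0.015] [0.114 0.129]
scene0 0.14 661 [-0.038 -0.02 ] [0.112 0.127]
scene0 0.18 379 [-0.038 -0.011] [0.034 0.044]
scene0 0.22 454 [-0.042 -0.034] [0.036 0.043]
scene0 0.26 622 [-0.049 -0.024] [0.048 0.052]
scene0 0.30 845 [-0.05  -0.037] [0.048 0.053]
scene0 0.34 892 [-0.046 -0.03 ] [0.047 0.05 ]
scene0 0.38 667 [-0.116 -0.007] [0.047 0.059]
scene0 0.42 1523 [-0.16   0.037] [0.054 0.081]
scene0 0.46 24 [-0.159  0.073] [-0.128  0.083]
side0 -0.02 552 [-0.052 -0.012] [0.107 0.123]
side0 0.02 728 [-0.07  -0.014] [0.107 0.162]
side0 0.06 1751 [-0.077 -0.018] [0.119 0.18 ]
side0 0.10 1467 [-0.071 -0.013] [0.114 0.125]
side0 0.14 958 [-0.04  -0.027] [0.11  0.123]
side0 0.18 700 [-0.04  -0.015] [0.032 0.039]
side0 0.22 816 [-0.045 -0.04 ] [0.033 0.04 ]
side0 0.26 1206 [-0.052 -0.032] [0.046 0.05 ]
side0 0.30 599 [-0.052 -0.035] [0.045 0.05 ]
```

Request:
servo_tool(increments=[{"offset": [0,-1,-1.5],"yaw": -8.5},{"offset": [0,-3,-4],"yaw": -17},{"offset": [0.5,-5.5,-7.5],"yaw": -25.5},{"offset": [1,-8.5,-11.3],"yaw": -34},{"offset": [2,-11,-14.6],"yaw": -42.5},{"offset": [3,-13,-17.2],"yaw": -51},{"offset": [3.5,-14,-18.7],"yaw": -59.5},{"offset": [4,-14.3,-19.1],"yaw": -68}])

```text
clock: 0.95
tcp_pos: [0.4301, 0.1925, 0.1908]
orientation: [0.694, 0.132, 0.695, -0.132]
wrist_force: [-0.3, 0.6, 0.0]
finger_gap: 0.0855
```

```bash
python3 - <<'E'
from h import *
p,d,m=save('wrist','wrist1'); s=env.get_state(); print({k:s[k] for k in('clock','joint_pos','tcp_pos','orientation','finger_gap')})
E
```

```text
{'clock': 1.0, 'joint_pos': array([ 2.49535588e-01,  1.32468443e-01, -2.87897738e-01,  1.15253542e+00,
        4.05356047e-04,  6.19419991e-01]), 'tcp_pos': array([0.42993473, 0.1922503 , 0.19010299]), 'orientation': array([ 0.69431248,  0.12984643,  0.69578348, -0.13021306]), 'finger_gap': 0.08545124474317738}
```

View pics/wrist1.png

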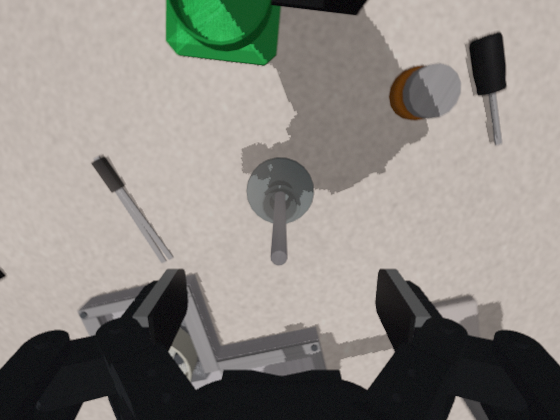

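The wrist view shows the rod top at (279,257) and the holder foot at (280,190), centred between the jaws.

```bash
python3 - <<'E'
from h import *
np.set_printoptions(precision=4,suppress=True)
p,d,m=load('wrist1'); c=cloud(d,m)
print(c[257,279],onz(m,279,257.5,.166),onz(m,280,190.5,.010),onz(m,280,197,.058))
ps,ds,ms=load('scene0'); print('rodtop two',two(ms,(220+220/4.5,130+466/4.5),m,(279,257)))
q=c[(d>0)&(c[...,2]>.006)&(c[...,2]<.02)&(abs(c[...,0]-.43)<.05)&(abs(c[...,1]-.19)<.05)]; print(q.min(0),q.max(0))
E
```

```text
[0.4339 0.1896 0.1635] [0.4331 0.1899 0.166 ] [0.4327 0.1902 0.01  ] [0.4273 0.1925 0.058 ]
rodtop two (array([0.4329, 0.19  , 0.1642]), np.float64(0.001506544072891891))
[0.3993 0.1549 0.0062] [0.4678 0.2241 0.0194]
```

Request:
servo_tool(increments=[{"offset": [0.5,-0.1,0.2],"yaw": -8.5},{"offset": [1.5,-0.1,0.2],"yaw": -17},{"offset": [2.5,-0.1,0.2],"yaw": -25.5},{"offset": [3.5,-0.1,0.2],"yaw": -34},{"offset": [4.5,-0.1,0.2],"yaw": -42.5},{"offset": [5.5,-0.1,0.2],"yaw": -51},{"offset": [6.4,-0.1,0.2],"yaw": -59.5},{"offset": [7,-0.1,0.2],"yaw": -68}])

```text
clock: 1.8
tcp_pos: [0.4334, 0.1888, 0.1206]
orientation: [0.65, -0.277, 0.651, 0.277]
wrist_force: [0.8, -0.3, 0.2]
finger_gap: 0.0852
```

Request:
servo_tool(increments=[{"offset": [0,0,0],"yaw": -8.5},{"offset": [0,0,0],"yaw": -17},{"offset": [0,0,0],"yaw": -25.5},{"offset": [0,0,0],"yaw": -34},{"offset": [0,0,0],"yaw": -36.3},{"offset": [0,0,0],"yaw": -36.3},{"offset": [0,0,0],"yaw": -36.3},{"offset": [0,0,0],"yaw": -36.3}], claw=0, force=50)

```text
clock: 2.6
tcp_pos: [0.4337, 0.1891, 0.1213]
orientation: [0.533, -0.465, 0.533, 0.465]
wrist_force: [-0.4, -1.1, 1.3]
finger_gap: 0.0089
```

Request:
servo_tool(increments=[{"offset": [-2,0,0],"yaw": 0},{"offset": [-4.5,0,0],"yaw": 0},{"offset": [-7,0,0],"yaw": 0},{"offset": [-7,-2.5,-3],"yaw": 0},{"offset": [-7,-6,-7.1],"yaw": 0},{"offset": [-7,-9.7,-11.5],"yaw": 0},{"offset": [-7,-13,-15.3],"yaw": 0},{"offset": [-7,-15.3,-18.1],"yaw": 0}])

```text
clock: 3.4
tcp_pos: [0.5618, -0.0125, 0.1912]
orientation: [0.533, -0.465, 0.533, 0.465]
wrist_force: [1.1, 1.0, -0.4]
finger_gap: 0.0083
```

```bash
python3 - <<'E'
from h import *
p,d,m=save('wrist','wrist2'); p,d,m=save('side','side2');s=env.get_state(); print({k:s[k] for k in('clock','joint_pos','tcp_pos','orientation','finger_gap')})
E
```

```text
{'clock': 3.5, 'joint_pos': array([-1.69272690e-01,  3.05065694e-01, -6.54678031e-02,  1.19815129e+00,
       -1.34301832e-03, -1.59838359e+00]), 'tcp_pos': array([ 0.56393419, -0.01563001,  0.19060215]), 'orientation': array([ 0.53424383, -0.46423171,  0.53403117,  0.46247503]), 'finger_gap': 0.008553348221839747}
```

View pics/wrist2.png

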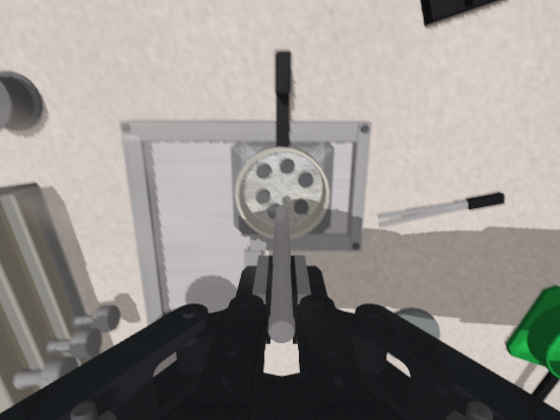

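View pics/side2.png

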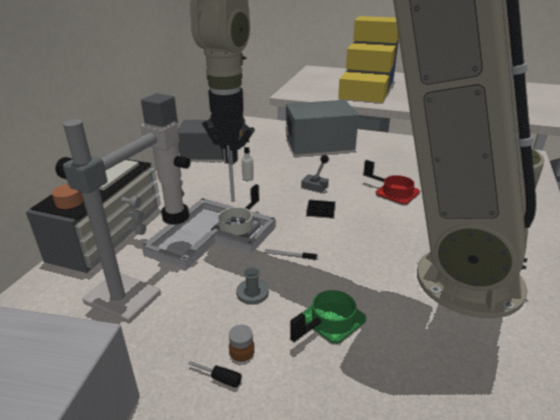

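```bash
python3 - <<'E'
from h import *
np.set_printoptions(precision=4,suppress=True)
crop('wrist2',210,30,180,220,3.5,'w2c'); crop('side2',190,120,110,150,4,'d2c')
E
```

```text
(no output)
```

View pics/w2c.png

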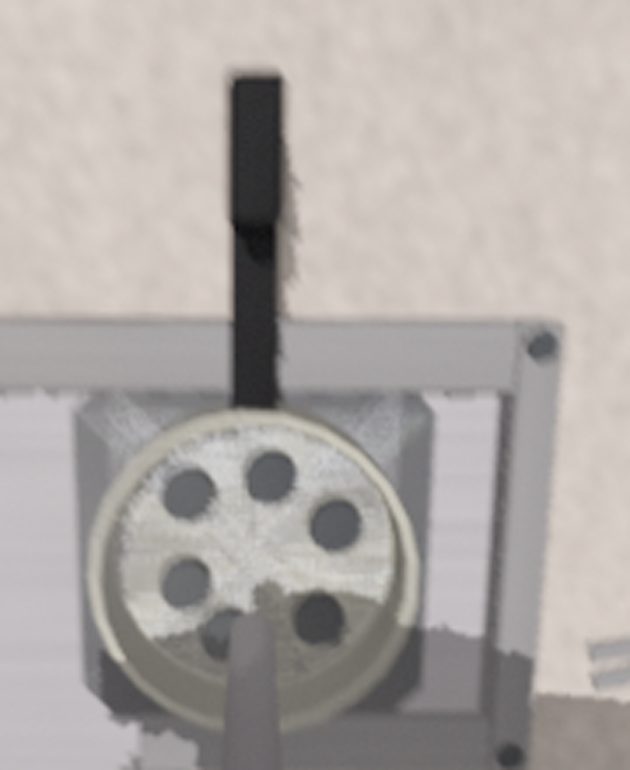

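View pics/d2c.png

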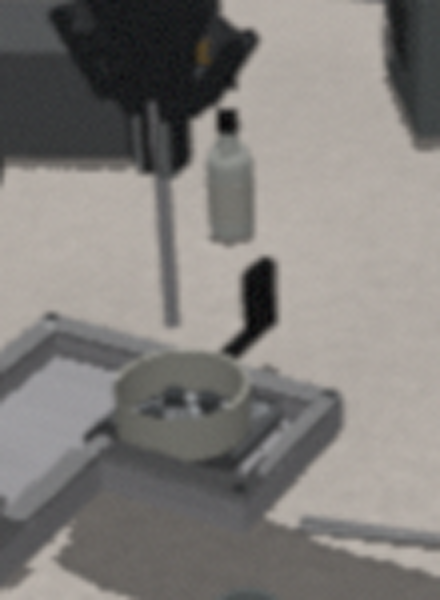

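```bash
python3 - <<'E'
from h import *
np.set_printoptions(precision=4,suppress=True)
t=np.load('track.npz'); R=t['R'];o=t['o']; tr=lambda P:(R.T@(np.array(P)[:2]-o))*1e3
p,d,m=load('wrist2'); p2,d2,m2=load('side2')
W=lambda u,v:(210+u/3.5,30+v/3.5)
tip,e=two(m,W(251,613),m2,(190+172/4,120+325/4)); print('tip',tip,e,'trk',tr(tip))
print('pred vertical tip px side', pix(m2,[.563,-.0145,.086]), 'wrist',(np.array(pix(m,[.563,-.0145,.086]))-[210,30])*3.5)
print('tip c z.086',onz(m,*W(251,618),.086),onz(m2,190+172/4,120+325/4,.086))
print('tcp trk',tr([.5628,-.0145]))
# rod upper points in side
print('rod up side', onz(m2,190+150/4,120+102/4,.165), onz(m2,190+160/4,120+200/4,.13))
rim=[(88,570),(420,570),(252,409),(252,733)]
q=np.array([onz(m,*W(*r),.048) for r in rim]); print('rim',np.array([tr(x) for x in q]))
print('dish centre x', (tr(q[0])+tr(q[1]))/2, 'y',(tr(q[2])+tr(q[3]))/2)
for b in [(188,493),(270,475),(335,524),(320,618),(186,580),(228,633)]: print('bead',tr(onz(m,*W(*b),.027)))
for b in [(540,345),(510,755)]: print('bolt',tr(onz(m,*W(*b),.028)))
h=onz(m,*W(257,145),.083);print('handle top c',h,tr(h))
E
```

```text
tip [ 0.5622 -0.0163  0.0863] 0.0011647528064494856 trk [16.2513 -3.7192]
pred vertical tip px side (np.float64(232.63429341365625), np.float64(201.66578840514032)) wrist [246.1191 621.9204]
tip c z.086 [ 0.5618 -0.0153  0.086 ] [ 0.563  -0.0166  0.086 ]
tcp trk [16.6564 -1.8642]
rod up side [ 0.6371 -0.1596  0.165 ] [ 0.6018 -0.0917  0.13  ]
rim [[ 57.706   -4.4003]
 [-27.8184  -4.2314]
 [ 15.3976 -45.2521]
 [ 15.5184  40.9273]]
dish centre x [14.9438 -4.3159] y [15.458  -2.1624]
bead [ 32.7401 -20.5257]
bead [ 10.535 -25.379]
bead [ -7.2686 -11.8992]
bead [-3.6116 14.8946]
bead [33.7384  3.822 ]
bead [22.2065 19.2497]
bolt [-59.4972 -59.3275]
bolt [-59.3679  56.1943]
handle top c [ 0.5471 -0.1133  0.083 ] [  14.365 -101.865]
```

The rod tip measures (0.562, −0.016, 0.086), hanging almost plumb. The dish centre is at about track (15, −0.5) mm. The six beads lie at radii of 19–26 mm with the middle free, so I lower the rod into the middle and circle at 18 mm.

Request:
servo_tool(increments=[{"offset": [0.2,-0.07,-0.2],"yaw": 0},{"offset": [0.8,-0.07,-0.2],"yaw": 0},{"offset": [2.0,-0.07,-0.2],"yaw": 0},{"offset": [3.4,-0.07,-0.2],"yaw": 0},{"offset": [4.7,-0.07,-0.2],"yaw": 0},{"offset": [5.7,-0.07,-0.2],"yaw": 0},{"offset": [6.3,-0.07,-0.2],"yaw": 0},{"offset": [6.5,-0.07,-0.2],"yaw": 0}])

```text
clock: 4.3
tcp_pos: [0.5608, -0.0123, 0.1254]
orientation: [0.532, -0.465, 0.533, 0.466]
wrist_force: [-0.0, -0.0, 0.0]
finger_gap: 0.0087
```

Request:
servo_tool(increments=[{"offset": [0,0.9,0],"yaw": 0},{"offset": [0,1.8,0],"yaw": 0},{"offset": [0,1.66,0.69],"yaw": 0},{"offset": [0,1.27,1.27],"yaw": 0},{"offset": [0,0.69,1.66],"yaw": 0},{"offset": [0,0,1.8],"yaw": 0},{"offset": [0,-0.69,1.66],"yaw": 0},{"offset": [0,-1.27,1.27],"yaw": 0}])

```text
clock: 5.1
tcp_pos: [0.5766, -0.0018, 0.1262]
orientation: [0.532, -0.466, 0.532, 0.465]
wrist_force: [0.6, 0.4, -0.8]
finger_gap: 0.0085
```

Request:
servo_tool(increments=[{"offset": [0,-0.39,-0.58],"yaw": 0},{"offset": [0,-0.53,-1.27],"yaw": 0},{"offset": [0,-0.39,-1.96],"yaw": 0},{"offset": [0,0,-2.54],"yaw": 0},{"offset": [0,0.58,-2.93],"yaw": 0},{"offset": [0,1.27,-3.07],"yaw": 0},{"offset": [0,1.96,-2.93],"yaw": 0},{"offset": [0,2.54,-2.54],"yaw": 0}])

```text
clock: 5.9
tcp_pos: [0.5461, -0.0233, 0.1264]
orientation: [0.533, -0.465, 0.533, 0.465]
wrist_force: [-0.3, 0.7, -0.3]
finger_gap: 0.0085
```

Request:
servo_tool(increments=[{"offset": [0,0.39,0.58],"yaw": 0},{"offset": [0,0.53,1.27],"yaw": 0},{"offset": [0,0.39,1.96],"yaw": 0},{"offset": [0,0,2.54],"yaw": 0},{"offset": [0,-0.58,2.93],"yaw": 0},{"offset": [0,-1.27,3.07],"yaw": 0},{"offset": [0,-1.27,2.17],"yaw": 0},{"offset": [0,-1.27,1.27],"yaw": 0}])

```text
clock: 6.7
tcp_pos: [0.5615, -0.0133, 0.126]
orientation: [0.532, -0.465, 0.533, 0.465]
wrist_force: [-0.1, 0.5, -0.7]
finger_gap: 0.0089
```

```bash
python3 - <<'E'
from h import *
p,d,m=save('wrist','wrist3'); s=env.get_state(); print({k:s[k] for k in('clock','tcp_pos','wrist_force','finger_gap')})
crop('wrist3',190,30,200,220,3.5,'w3c')
E
```

```text
{'clock': 6.75, 'tcp_pos': array([ 0.5611025 , -0.01482425,  0.12606071]), 'wrist_force': array([-0.04419491, -1.68271343, -0.37305848]), 'finger_gap': 0.008582500526502675}
```

View pics/wrist3.png

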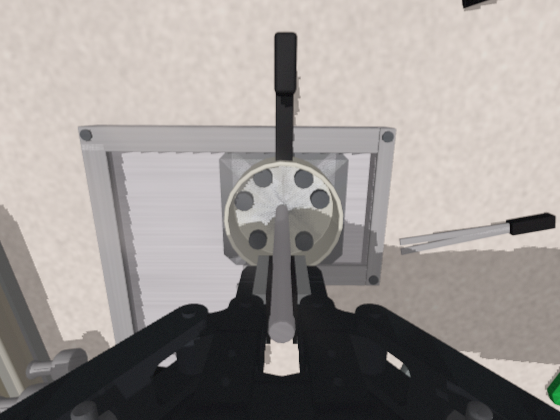

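View pics/w3c.png

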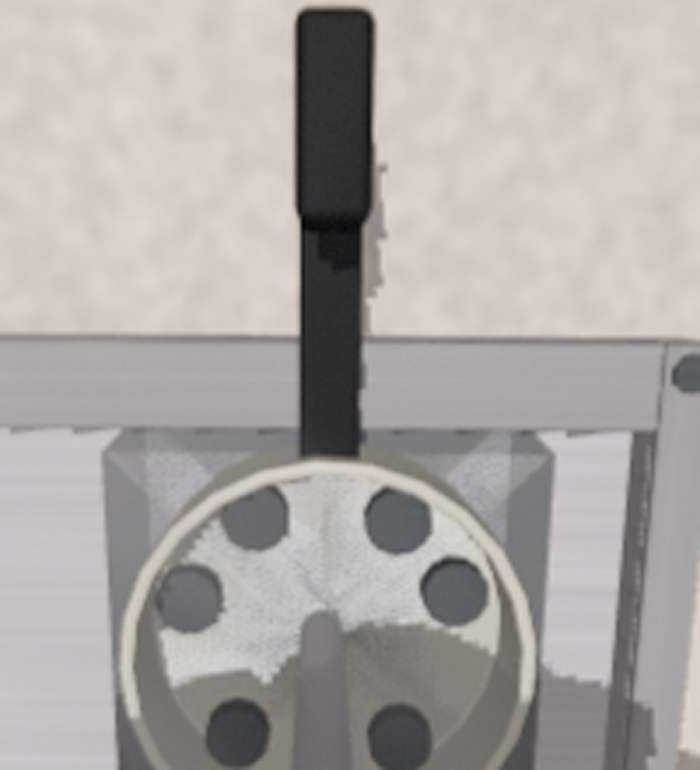

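```bash
python3 - <<'E'
from h import *
np.set_printoptions(precision=1,suppress=True)
t=np.load('track.npz'); R=t['R'];o=t['o']; tr=lambda P:(R.T@(np.array(P)[:2]-o))*1e3
p,d,m=load('wrist3'); p2,d2,m2=load('wrist2')
def bias(m,bs): return np.mean([tr(onz(m,*b,.028)) for b in bs],0)
b2=bias(m2,[(210+540/3.5,30+345/3.5),(210+510/3.5,30+755/3.5)])-[-60,0]
b3=bias(m,[(387,136),(374,280)])-[-60,0]; print(b2,b3)
old=np.array([tr(onz(m2,210+u/3.5,30+v/3.5,.027)) for u,v in [(188,493),(270,475),(335,524),(320,618),(186,580),(228,633)]])-b2-[15,-.5]
new=np.array([tr(onz(m,190+u/3.5,30+v/3.5,.027)) for u,v in [(254,518),(398,520),(455,590),(190,597),(238,732),(399,737)]])-b3-[15,-.5]
for n,q in(('old',old),('new',new)): print(n); [print(x,np.hypot(*x),np.degrees(np.arctan2(x[1],x[0]))) for x in q]
D=np.linalg.norm(old[:,None]-new[None],axis=2); print(D)
print('edges', tr(onz(m,222,200,.018))-b3, tr(onz(m,347,200,.018))-b3, tr(onz(m2,210+85/3.5,30+570/3.5,.018))-b2,tr(onz(m2,210+428/3.5,30+570/3.5,.018))-b2)
E
```

```text
[ 0.6 -1.6] [-0.5 -0.7]
old
[ 17.2 -18.5] 25.21187305449389 -47.06780336199324
[ -5.  -23.3] 23.849414065378152 -102.18149499639043
[-22.8  -9.8] 24.86295950380361 -156.7046482756781
[-19.2  17. ] 25.603107577165005 138.51178267085388
[18.2  5.9] 19.101253911248847 17.955763463021214
[ 6.6 21.3] 22.32620976051406 72.70054096251592
new
[ 15.4 -26.8] 30.890028327213145 -60.1188355414396
[-15.5 -26.3] 30.56571161147527 -120.50121613753952
[-28.3 -10.8] 30.27891393858433 -159.15973062383554
[29.7 -9.2] 31.115398058320526 -17.208530405843256
[19.9 22.7] 30.15480672566849 48.72242580190984
[-16.8  23.9] 29.194124229068013 125.03925759296706
[[ 8.5 33.6 46.1 15.6 41.2 54.3]
 [20.7 10.9 26.4 37.5 52.3 48.7]
 [41.8 18.1  5.5 52.6 53.7 34.3]
 [55.8 43.5 29.2 55.5 39.5  7.4]
 [32.8 46.6 49.4 19.  16.9 39.3]
 [48.9 52.5 47.4 38.3 13.3 23.5]]
edges [63.5 -7.7] [-35.9  -7.6] [62.4  4.8] [-35.3   4.9]
```

Each bead has moved at least 5 mm, now pushed out to r≈30, and the dish has stayed put. For certainty I make one wider sweep that carries them along the wall, checking force between calls.

Request:
servo_tool(increments=[{"offset": [0,1.4,0.4],"yaw": 0},{"offset": [0,2.58,0.79],"yaw": 0},{"offset": [0,2.21,1.55],"yaw": 0},{"offset": [0,1.62,2.16],"yaw": 0},{"offset": [0,0.88,2.55],"yaw": 0},{"offset": [0,0.05,2.7],"yaw": 0},{"offset": [0,-0.79,2.58],"yaw": 0},{"offset": [0,-1.55,2.21],"yaw": 0}])

```text
clock: 7.55
tcp_pos: [0.5796, 0.0073, 0.1259]
orientation: [0.532, -0.465, 0.533, 0.466]
wrist_force: [-4.9, -1.8, 0.5]
finger_gap: 0.0086
```

```bash
python3 - <<'E'
from h import *
p,d,m=save('wrist','wrist4'); s=env.get_state(); print({k:s[k] for k in('clock','tcp_pos','wrist_force','finger_gap')})
E
```

```text
{'clock': 7.6, 'tcp_pos': array([0.58034419, 0.00632002, 0.12565577]), 'wrist_force': array([-0.87016048, -1.54261745,  0.54357175]), 'finger_gap': 0.008387669192161712}
```

View pics/wrist4.png

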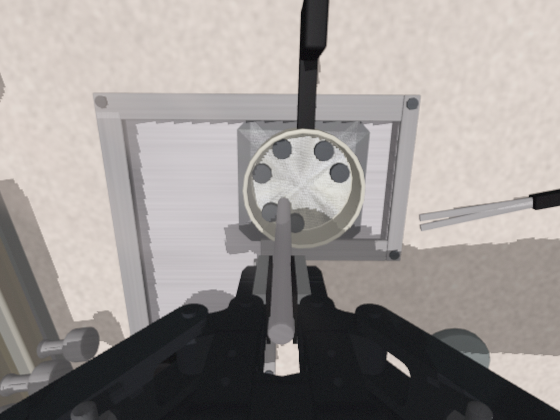

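```bash
python3 - <<'E'
from h import *
np.set_printoptions(precision=1,suppress=True)
t=np.load('track.npz'); R=t['R'];o=t['o']; tr=lambda P:(R.T@(np.array(P)[:2]-o))*1e3
p,d,m=load('wrist4')
b=np.mean([tr(onz(m,*q,.028)) for q in[(412,103),(394,255)]],0)-[-60,0]; print(b)
crop('wrist4',225,90,200,170,4,'w4c')
print('edges', tr(onz(m,238,185,.018))-b, tr(onz(m,366.5,185,.018))-b)
for q in [(282,149),(324,150),(340,173),(262,173),(271,212),(295,222)]: print(tr(onz(m,*q,.027))-b)
print('rim',[tr(onz(m,u,187,.048))-b for u in(244,365)], 'tip',tr(env.get_state()['tcp_pos']))
E
```

```text
[-0.2 -0.4]
edges [65.   2.7] [-35.8   2.7]
[ 30.5 -26.3]
[ -0.2 -25.5]
[-12.8  -8.5]
[45.5 -8.5]
[39. 22.]
[20.3 30.2]
rim [array([56.9, -2.8]), array([-26.7,  -2.7])] tip [31.3 21.1]
```

View pics/w4c.png

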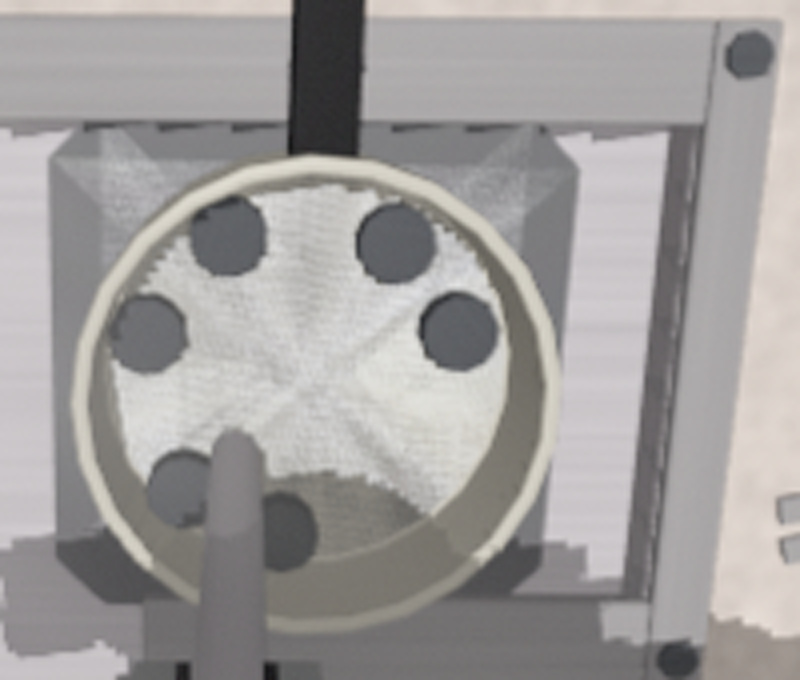

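```bash
python3 - <<'E'
from h import *
np.set_printoptions(precision=1,suppress=True)
t=np.load('track.npz'); R=t['R'];o=t['o']; tr=lambda P:(R.T@(np.array(P)[:2]-o))*1e3
p,d,m=load('wrist4'); p3,d3,m3=load('wrist3')
print('w3 tip-tcp',tr(onz(m3,282,206,.024))-tr([.5611,-.0148])-[-.5,-.7])
print('w4 tip-tcp',tr(onz(m,283.7,200,.024))-tr([.5803,.0063])-[-.2,-.4])
E
```

```text
w3 tip-tcp [ 0.8 -2.1]
w4 tip-tcp [-2.  -7.8]
```

Request:
servo_tool(increments=[{"offset": [0,0.2,-0.3],"yaw": 0},{"offset": [0,0.5,-0.8],"yaw": 0},{"offset": [0,0.9,-1.3],"yaw": 0},{"offset": [0,1.3,-1.8],"yaw": 0},{"offset": [0,1.5,-2.1],"yaw": 0},{"offset": [0,1.55,-2.2],"yaw": 0},{"offset": [0,1.55,-2.2],"yaw": 0},{"offset": [0,1.55,-2.2],"yaw": 0}])

```text
clock: 8.4
tcp_pos: [0.5615, -0.0125, 0.1265]
orientation: [0.533, -0.465, 0.532, 0.465]
wrist_force: [-0.3, 0.2, -0.5]
finger_gap: 0.0085
```

```bash
python3 - <<'E'
from h import *
p,d,m=save('wrist','wrist5'); p,d,m=save('side','side5');s=env.get_state(); print({k:s[k] for k in('clock','tcp_pos','wrist_force','finger_gap')})
crop('wrist5',205,60,200,190,4,'w5c');crop('side5',190,100,110,150,4,'d5c')
E
```

```text
{'clock': 8.5, 'tcp_pos': array([ 0.56151033, -0.01239485,  0.12635327]), 'wrist_force': array([ 0.36917735,  0.30391369, -0.1948034 ]), 'finger_gap': 0.008438605075736717}
```

View pics/w5c.png

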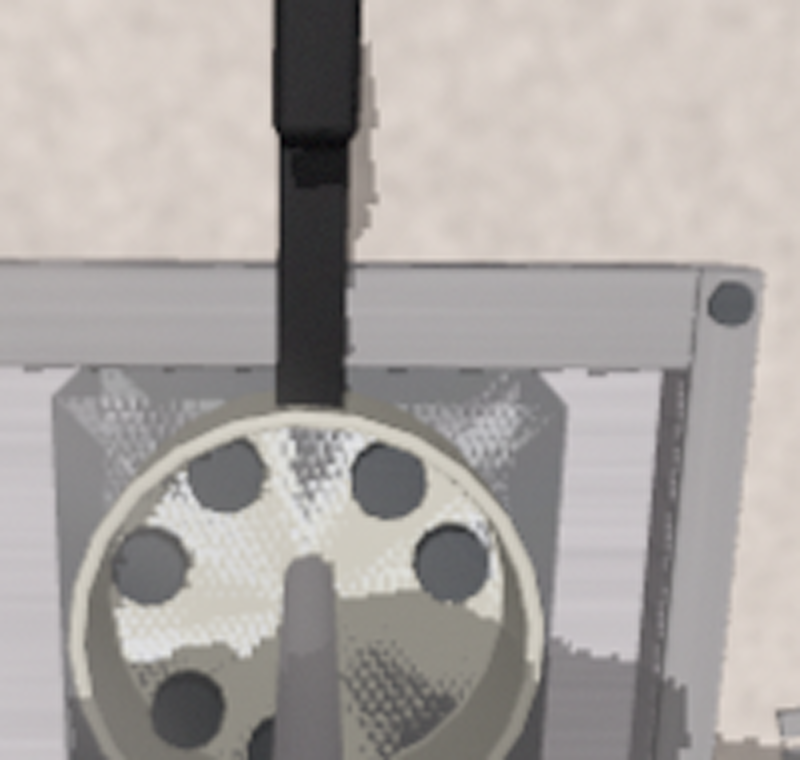

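View pics/d5c.png

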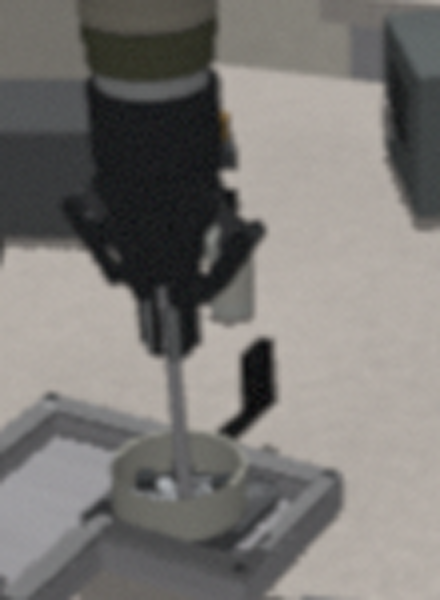

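```bash
python3 - <<'E'
from h import *
np.set_printoptions(precision=4,suppress=True)
t=np.load('track.npz'); R=t['R'];o=t['o']; tr=lambda P:(R.T@(np.array(P)[:2]-o))*1e3
p,d,m=load('wrist5'); p2,d2,m2=load('side5')
b=tr(onz(m,205+731/4,60+303/4,.028))-[-60,-58]; print('bias',b)
print('tip-tcp wrist',tr(onz(m,282.5,201.3,.022))-b-tr([.5615,-.0124]))
q,e=two(m,(282.5,201.3),m2,(190+185/4,100+495/4)); print(q,e,tr(q)-tr([.5615,-.0124]))
for u,v in [(228,475),(388,480),(452,563),(152,567),(187,708),(268,745)]: 
    x=tr(onz(m,205+u/4,60+v/4,.027))-b-[15,-.5]; print(x,np.hypot(*x),np.degrees(np.arctan2(x[1],x[0]))%360)
print('edge',tr(onz(m,205+60/4,60+600/4,.018))-b,tr(onz(m,205+556/4,60+600/4,.018))-b,'rim',(tr(onz(m,205+70/4,60+640/4,.048))+tr(onz(m,205+547/4,60+640/4,.048)))/2-b)
print('predicted vertical rod line side:',pix(m2,[.5615,-.0124,.022]),pix(m2,[.5615,-.0124,.10]),'obs tip',190+185/4,100+495/4,'obs .10?',)
E
```

```text
bias [-0.914  -0.0804]
tip-tcp wrist [ 0.6941 -7.3665]
[ 0.56   -0.0189  0.0183] 0.0009691853467831412 [-0.6536 -6.6671]
[ 16.235  -25.8596] 30.533497232119522 302.12117868346274
[-13.8889 -24.8848] 28.498341519187957 240.83289396515562
[-26.4805  -8.653 ] 27.858449292922607 198.09571459768756
[31.1826 -7.8849] 32.16400657316154 345.8095513152703
[25.2619 21.2655] 33.02095037305539 40.0907072941774
[ 9.2152 29.2599] 30.67669166461369 72.51861942556538
edge [66.0422  1.0408] [-33.6917   1.0905] rim [16.1312 -0.7571]
predicted vertical rod line side: (np.float64(234.39334834499056), np.float64(223.78137862353722)) (np.float64(232.49348801430466), np.float64(197.27647398585006)) obs tip 236.25 223.75 obs .10?
```

Request:
servo_tool(increments=[{"offset": [0,1.2,0.9],"yaw": 0},{"offset": [0,2.66,1.59],"yaw": 0},{"offset": [0,2.79,1.1],"yaw": 0},{"offset": [0,2.83,0.6],"yaw": 0},{"offset": [0,2.79,0.1],"yaw": 0},{"offset": [0,2.66,-0.39],"yaw": 0},{"offset": [0,2.44,-0.85],"yaw": 0},{"offset": [0,2.15,-1.26],"yaw": 0}])

```text
clock: 9.3
tcp_pos: [0.5389, -0.022, 0.1264]
orientation: [0.533, -0.465, 0.532, 0.466]
wrist_force: [-0.1, 5.1, 2.9]
finger_gap: 0.0089
```

```bash
python3 - <<'E'
from h import *
p,d,m=save('wrist','wrist6');s=env.get_state(); print({k:s[k] for k in('clock','tcp_pos','wrist_force','finger_gap')})
crop('wrist6',205,60,200,190,4,'w6c')
E
```

```text
{'clock': 9.35, 'tcp_pos': array([ 0.53940096, -0.02267761,  0.12642231]), 'wrist_force': array([ 1.5495606 ,  2.91028798, -1.19466724]), 'finger_gap': 0.00867647214636467}
```

View pics/w6c.png

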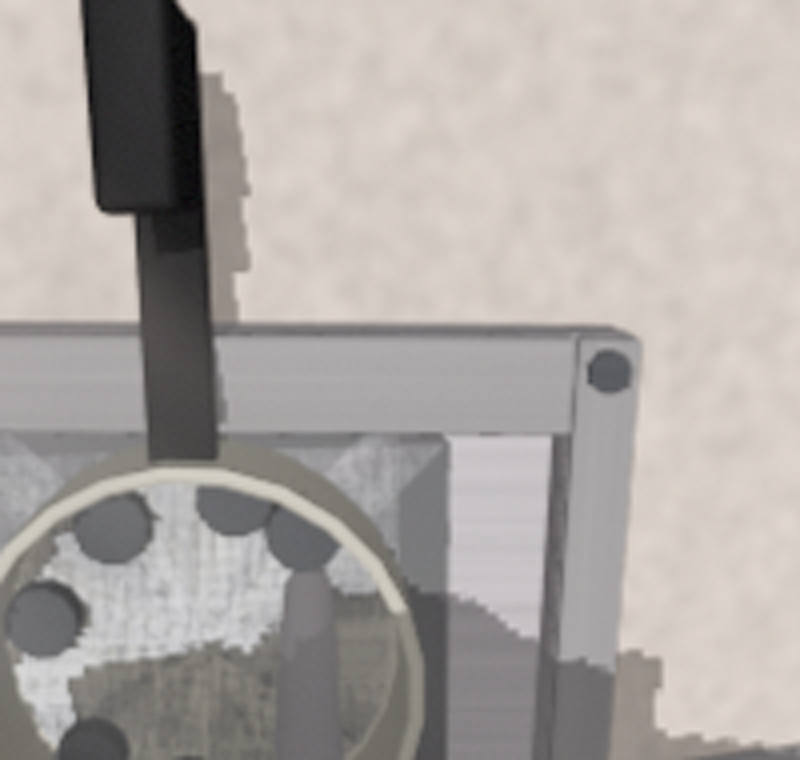

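```bash
python3 - <<'E'
from h import *
np.set_printoptions(precision=1,suppress=True)
t=np.load('track.npz'); R=t['R'];o=t['o']; tr=lambda P:(R.T@(np.array(P)[:2]-o))*1e3
p,d,m=load('wrist6')
b=tr(onz(m,205+609/4,60+371/4,.028))-[-60,-58]; print('bias',b)
W=lambda u,v,z: tr(onz(m,205+u/4,60+v/4,z))-b
for u,v in [(115,527),(238,497),(304,532),(45,618)]:
    x=W(u,v,.027)-[15,-.5]; print(x,np.hypot(*x),np.degrees(np.arctan2(x[1],x[0]))%360)
print('tip',W(311,575,.022)-[15,-.5],'tcp',tr([.5394,-.0227])-[15,-.5],'edge r',W(447,500,.018),'rim r',W(425,660,.048))
E
```

```text
bias [-0.9 -0.2]
[ 16.8 -28. ] 32.61462791808827 300.98976250200724
[ -6.7 -33.8] 34.444974025766896 258.73175719305243
[-19.2 -27. ] 33.091934282369486 234.5287430138369
[31.2 -9.7] 32.721638817164724 342.69670673963384
tip [-20.6 -17. ] tcp [-20.4 -12.6] edge r [-32.3 -31.6] rim r [-25.9  -9.1]
```

Request:
servo_tool(increments=[{"offset": [0,0.01,-0.25],"yaw": 0},{"offset": [0,0.01,-0.5],"yaw": 0},{"offset": [0,-0.2,-0.7],"yaw": 0},{"offset": [0,-0.39,-0.86],"yaw": 0},{"offset": [0,-0.6,-1.0],"yaw": 0},{"offset": [0,-0.84,-1.12],"yaw": 0},{"offset": [0,-1.4,0],"yaw": 0},{"offset": [0,-2.1,1.6],"yaw": 0}])

```text
clock: 10.15
tcp_pos: [0.5613, -0.0097, 0.1261]
orientation: [0.532, -0.465, 0.534, 0.464]
wrist_force: [-0.1, 0.5, 0.2]
finger_gap: 0.0088
```

```bash
python3 - <<'E'
from h import *
p,d,m=save('wrist','wrist7');s=env.get_state(); print({k:s[k] for k in('clock','tcp_pos','wrist_force','finger_gap')})
crop('wrist7',205,60,200,190,4,'w7c')
E
```

```text
{'clock': 10.2, 'tcp_pos': array([ 0.56291935, -0.00705108,  0.12620809]), 'wrist_force': array([ 1.02277937,  2.58304332, -0.67410656]), 'finger_gap': 0.008652609546373924}
```

View pics/w7c.png

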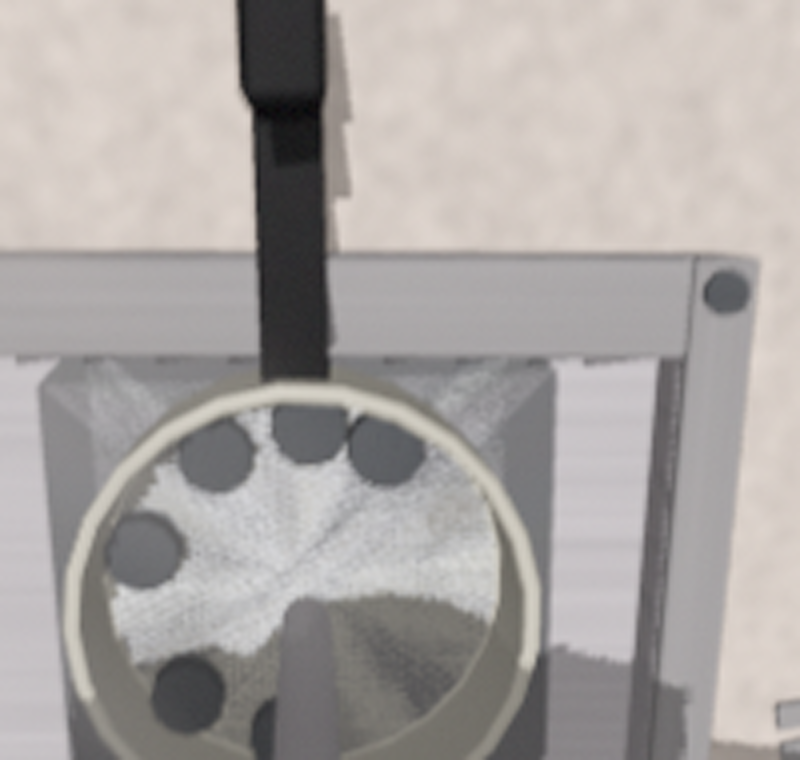

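```bash
python3 - <<'E'
from h import *
np.set_printoptions(precision=1,suppress=True)
t=np.load('track.npz'); R=t['R'];o=t['o']; tr=lambda P:(R.T@(np.array(P)[:2]-o))*1e3
p,d,m=load('wrist7')
b=tr(onz(m,205+725/4,60+291/4,.028))-[-60,-58]; print('bias',b)
W=lambda u,v,z: tr(onz(m,205+u/4,60+v/4,z))-b
for u,v in [(217,455),(311,430),(388,448),(147,550),(188,694),(272,728)]:
    x=W(u,v,.027)-[15,-.5]; print(x,np.hypot(*x),np.degrees(np.arctan2(x[1],x[0]))%360)
print('tip',W(308,610,.022)-[15,-.5],'tcp',tr([.5625,-.0085])-[15,-.5],'edge r',W(553,500,.018),'l',W(50,500,.018),'rim ',W(540,610,.048),W(64,610,.048))
crop('wrist3',190,30,200,220,3.5,'x'); 
E
```

```text
bias [-0.4  0.5]
[ 17.  -27.8] 32.563827578562446 301.3923118170591
[ -0.6 -32.4] 32.45560456701191 268.88489133734936
[-15. -29.] 32.67898099372308 242.65457678000254
[30.8 -9.5] 32.193069715264954 342.91019621646376
[23.8 20. ] 31.11134958184015 40.101209699556705
[ 7.2 27.4] 28.296785999823417 75.17715900831088
tip [-0.   4.2] tcp [0.6 4.5] edge r [-33.1 -17.5] l [ 65.5 -17.8] rim  [-26.   -4.3] [58.3 -4.6]
```

Request:
servo_tool(increments=[{"offset": [0,-1.2,-1.1],"yaw": 0},{"offset": [0,-2.0,-1.8],"yaw": 0},{"offset": [0,-2.45,-2.12],"yaw": 0},{"offset": [0,-2.33,-2.25],"yaw": 0},{"offset": [0,-2.21,-2.38],"yaw": 0},{"offset": [0,-1.95,-2.62],"yaw": 0},{"offset": [0,-1.9,-2.65],"yaw": 0},{"offset": [0,-0.9,-1.3],"yaw": 0}])

```text
clock: 11.0
tcp_pos: [0.5691, -0.0242, 0.1266]
orientation: [0.533, -0.465, 0.533, 0.464]
wrist_force: [0.0, 0.7, -0.5]
finger_gap: 0.0087
```

```bash
python3 - <<'E'
from h import *
p,d,m=save('wrist','wrist8');s=env.get_state(); print({k:s[k] for k in('clock','tcp_pos','wrist_force','finger_gap')})
crop('wrist8',205,60,200,190,4,'w8c')
E
```

```text
{'clock': 11.05, 'tcp_pos': array([ 0.56668478, -0.02104102,  0.12642843]), 'wrist_force': array([-2.3873015 ,  2.41553432,  0.05021229]), 'finger_gap': 0.008429318687011196}
```

View pics/w8c.png

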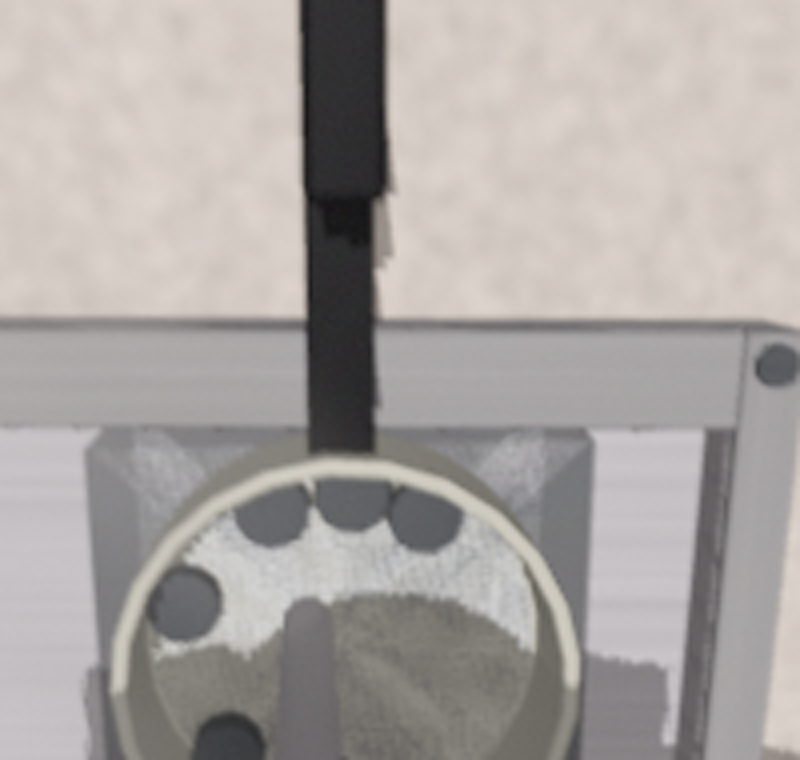

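Request:
servo_tool(increments=[{"offset": [-2.5,0,0],"yaw": 0},{"offset": [-5.5,0,0],"yaw": 0},{"offset": [-6.6,1.5,1.8],"yaw": 0},{"offset": [-6.6,4.5,5.3],"yaw": 0},{"offset": [-6.6,8.2,9.7],"yaw": 0},{"offset": [-6.6,11.8,14.0],"yaw": 0},{"offset": [-6.6,14.6,17.4],"yaw": 0},{"offset": [-6.6,16.25,19.3],"yaw": 0}])

```text
clock: 11.85
tcp_pos: [0.4304, 0.1923, 0.1926]
orientation: [0.532, -0.466, 0.532, 0.466]
wrist_force: [0.6, 0.4, 0.2]
finger_gap: 0.0085
```

Request:
servo_tool(increments=[{"offset": [0.5,0,0],"yaw": 0},{"offset": [1,0,0],"yaw": 0},{"offset": [1.5,0,0],"yaw": 0},{"offset": [1.5,0,0],"yaw": 0},{"offset": [1.5,0,0],"yaw": 0},{"offset": [1.5,0,0],"yaw": 0},{"offset": [1.5,0,0],"yaw": 0},{"offset": [1.5,0,0],"yaw": 0}])

```text
clock: 12.65
tcp_pos: [0.4336, 0.1896, 0.1774]
orientation: [0.533, -0.465, 0.532, 0.465]
wrist_force: [-0.0, 0.2, -0.8]
finger_gap: 0.0088
```

```bash
python3 - <<'E'
from h import *
p,d,m=save('wrist','wrist9');p,d,m=save('side','side9');p,d,m=save('scene','scene9');s=env.get_state(); print({k:s[k] for k in('clock','tcp_pos','wrist_force','finger_gap')})
crop('side9',210,180,90,130,5,'d9c');crop('scene9',220,190,90,110,5,'s9c')
E
```

```text
{'clock': 12.8, 'tcp_pos': array([0.43336211, 0.18980252, 0.17732176]), 'wrist_force': array([-0.33429449,  0.01543317, -0.11810047]), 'finger_gap': 0.008573082993695007}
```

View pics/wrist9.png

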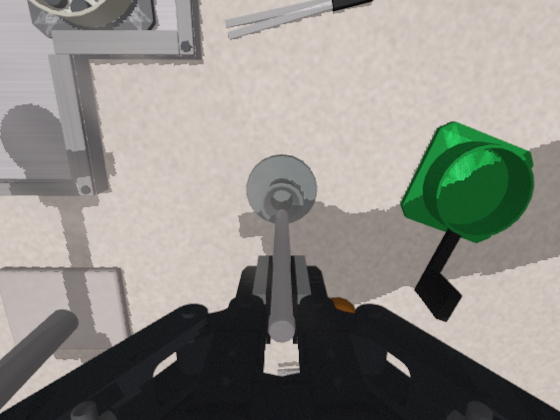

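View pics/d9c.png

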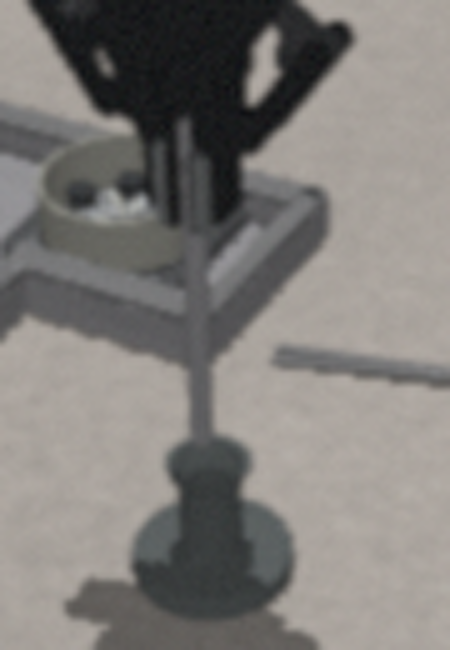

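View pics/s9c.png

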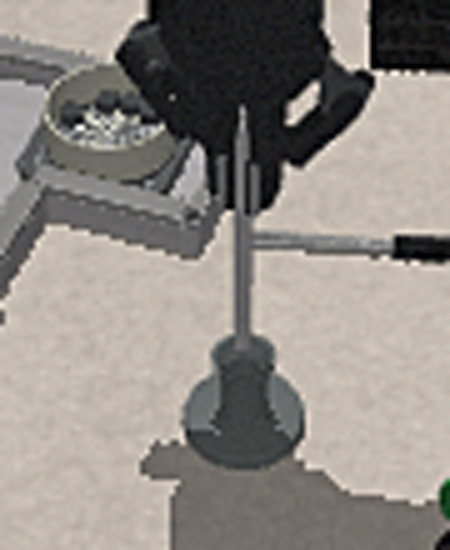

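```bash
python3 - <<'E'
from h import *
np.set_printoptions(precision=4,suppress=True)
w=load('wrist9')[2]; s=load('side9')[2]; c=load('scene9')[2]
print('tip',two(w,(281,213),s,(250.2,268)),two(w,(281,213),c,(268.4,260)))
print('foot c top z.012',onz(w,281.5,189,.012),'mouth',onz(w,282,197,.058),onz(s,210+208/5,180+465/5,.058),onz(c,220+244/5,190+354/5,.058))
print('tip z.072',onz(w,281,213.5,.072),onz(s,250.2,268,.072),onz(c,268.4,260,.072))
for z in(.058,): print([pix(k,[.4335,.1895,.058]) for k in(w,s,c)])
E
```

```text
tip (array([0.434 , 0.1924, 0.0699]), np.float64(0.0019286202463618843)) (array([0.4339, 0.1939, 0.0655]), np.float64(0.002592043744684713))
foot c top z.012 [0.4337 0.187  0.012 ] mouth [0.4328 0.1828 0.058 ] [0.4302 0.1929 0.058 ] [0.4322 0.19   0.058 ]
tip z.072 [0.4349 0.1925 0.072 ] [0.432  0.1946 0.072 ] [0.4314 0.1997 0.072 ]
[(np.float64(282.20693140616635), np.float64(204.80230272134173)), (np.float64(250.73379400324632), np.float64(271.6624559954361)), (np.float64(268.37881926930777), np.float64(260.5956735677811))]
```

Request:
servo_tool(increments=[{"offset": [0.3,0,-0.25],"yaw": 0},{"offset": [1.0,0,-0.25],"yaw": 0},{"offset": [1.8,0,-0.25],"yaw": 0},{"offset": [2.7,0,-0.2],"yaw": 0},{"offset": [3.6,0,-0.1],"yaw": 0},{"offset": [4.5,0,0],"yaw": 0},{"offset": [5.2,0,0],"yaw": 0},{"offset": [5.5,0,0],"yaw": 0}])

```text
clock: 13.6
tcp_pos: [0.4328, 0.1897, 0.1212]
orientation: [0.532, -0.465, 0.533, 0.465]
wrist_force: [-0.8, -1.6, 4.2]
finger_gap: 0.0086
```

Request:
servo_tool(increments=[{"offset": [0,0,0],"yaw": 0},{"offset": [0,0,0],"yaw": 0},{"offset": [0,0,0],"yaw": 0},{"offset": [0,0,0],"yaw": 0},{"offset": [0,0,0],"yaw": 0},{"offset": [-1,0,0],"yaw": 0},{"offset": [-3.5,0,0],"yaw": 0},{"offset": [-7,0,0],"yaw": 0}], claw=0.6)

```text
clock: 14.4
tcp_pos: [0.432, 0.1895, 0.1923]
orientation: [0.531, -0.465, 0.533, 0.466]
wrist_force: [0.4, -0.2, 0.7]
finger_gap: 0.0514
```

```bash
python3 - <<'E'
from h import *
p,d,m=save('wrist','wrist10');p,d,m=save('side','side10');s=env.get_state(); print({k:s[k] for k in('clock','tcp_pos','wrist_force','finger_gap')})
E
```

```text
{'clock': 14.5, 'tcp_pos': array([0.43610175, 0.19057915, 0.19742008]), 'wrist_force': array([-0.13470058, -0.25586544,  0.39551297]), 'finger_gap': 0.05105075186897095}
```

View pics/wrist10.png

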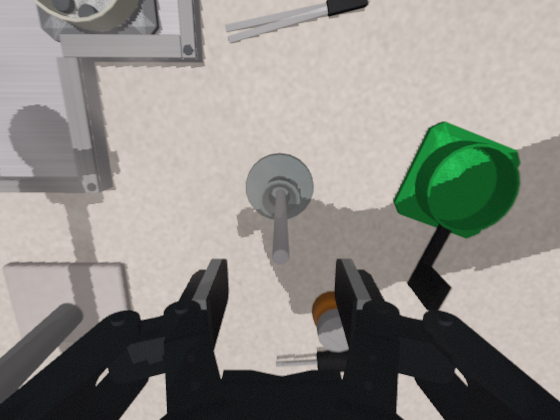

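View pics/side10.png

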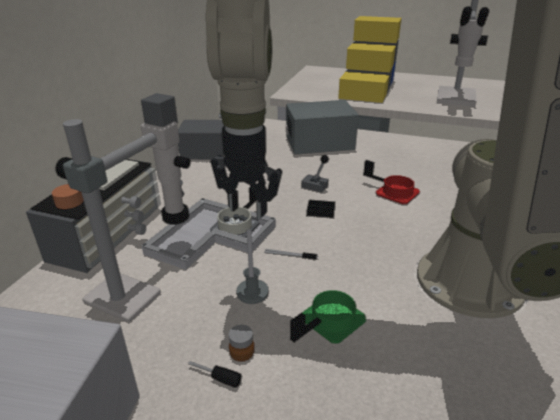

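Request:
servo_tool(increments=[{"offset": [0,-0.8,-1.5],"yaw": 0},{"offset": [0,-2.6,-4.8],"yaw": 0},{"offset": [0,-5,-9.2],"yaw": 0},{"offset": [0,-7.8,-14.4],"yaw": 0},{"offset": [1,-10.6,-19.5],"yaw": 0},{"offset": [3,-13,-23.9],"yaw": 0},{"offset": [5,-14.7,-27.1],"yaw": 0},{"offset": [6,-15.4,-28.3],"yaw": 0}])

```text
clock: 15.3
tcp_pos: [0.5488, -0.1147, 0.1314]
orientation: [0.533, -0.465, 0.533, 0.464]
wrist_force: [-0.2, 0.2, 1.0]
finger_gap: 0.0516
```

Request:
servo_tool(increments=[{"offset": [0,0,0],"yaw": 0},{"offset": [0,0,0],"yaw": 0},{"offset": [0,0,0],"yaw": 0},{"offset": [0,0,0],"yaw": 0},{"offset": [0,0,0],"yaw": 0},{"offset": [0,0,0],"yaw": 0},{"offset": [0,0,0],"yaw": 0},{"offset": [0,0,0],"yaw": 0}])

```text
clock: 16.1
tcp_pos: [0.548, -0.111, 0.1325]
orientation: [0.532, -0.466, 0.532, 0.465]
wrist_force: [0.2, -0.4, 0.0]
finger_gap: 0.0513
```

```bash
python3 - <<'E'
from h import *
p,d,m=save('wrist','wrist11');p,d,m=save('side','side11');p,d,m=save('scene','scene11');s=env.get_state(); print({k:s[k] for k in('clock','tcp_pos','wrist_force','finger_gap')})
crop('side11',200,120,120,130,5,'d11c');crop('scene11',200,120,100,120,5,'s11c')
E
```

```text
{'clock': 16.25, 'tcp_pos': array([ 0.54799072, -0.11120523,  0.13232002]), 'wrist_force': array([ 0.70167992, -0.90828974,  0.40049972]), 'finger_gap': 0.051339440332800225}
```

View pics/wrist11.png

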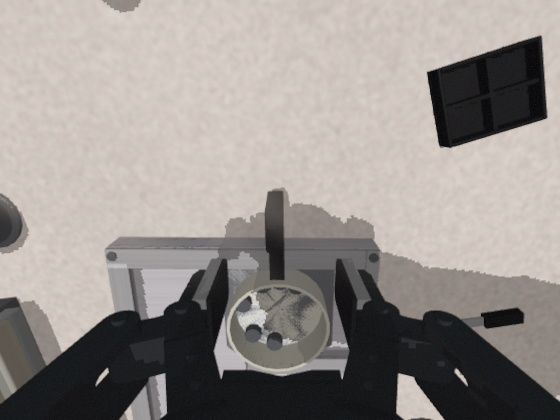

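View pics/d11c.png

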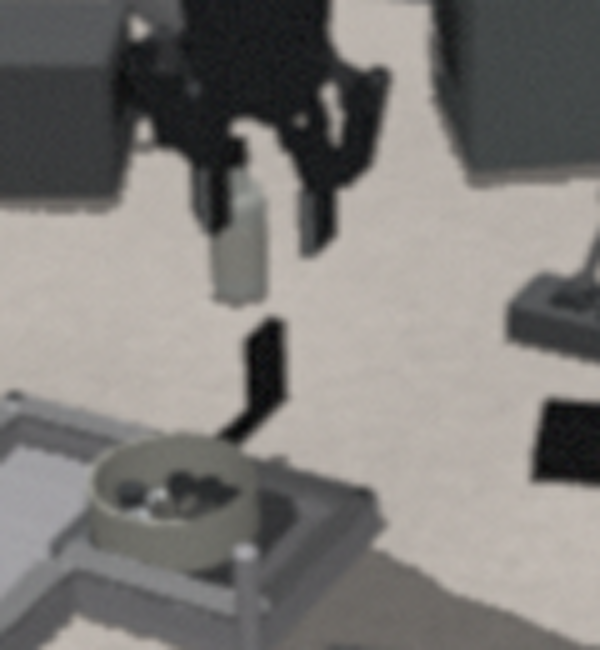

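View pics/s11c.png

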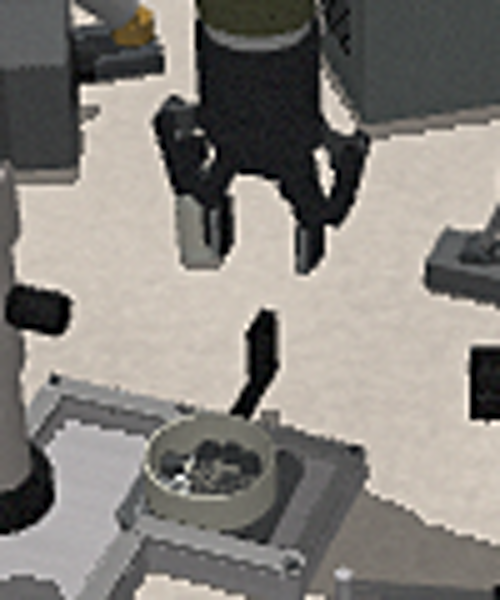

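```bash
python3 - <<'E'
from h import *
np.set_printoptions(precision=4,suppress=True)
t=np.load('track.npz'); R=t['R'];o=t['o']; tr=lambda P:(R.T@(np.array(P)[:2]-o))*1e3
crop('wrist11',230,170,110,120,5,'w11c')
w,s,c=[load(k)[2] for k in('wrist11','side11','scene11')]
cl=cloud(load('wrist11')[1],w); q=cl[(cl[...,2]>.076)&(cl[...,2]<.092)&(abs(cl[...,0]-.548)<.03)&(abs(cl[...,1]+.112)<.04)]
print('top cloud',len(q),q.mean(0), [tr(x) for x in(q.min(0),q.max(0))]); T=np.array([tr(x) for x in q]); print(T.min(0),T.max(0),tr([.548,-.1112]))
print('top corner two', two(s,(200+275/5,120+318/5),c,(200+268/5,120+311/5)))
fl=cloud(load('scene0')[1],load('scene0')[2])
k=(fl[...,2]>.03)&(fl[...,2]<.1)&(fl[...,1]<-.15)&(fl[...,0]>.5)&(fl[...,0]<.8)&(fl[...,1]>-.4); print('flux',fl[k].min(0),fl[k].max(0))
E
```

```text
top cloud 838 [ 0.5526 -0.1155  0.0811] [array([  14.9146, -118.2379]), array([ 25.2855, -86.2098])]
[  14.5071 -117.2015] [ 26.0822 -87.0496] [ 14.9283 -99.6749]
top corner two (array([ 0.5491, -0.1274,  0.08  ]), np.float64(0.0015664338724186186))
flux [ 0.6257 -0.3892  0.0303] [ 0.7762 -0.2735  0.0994]
```

View pics/w11c.png

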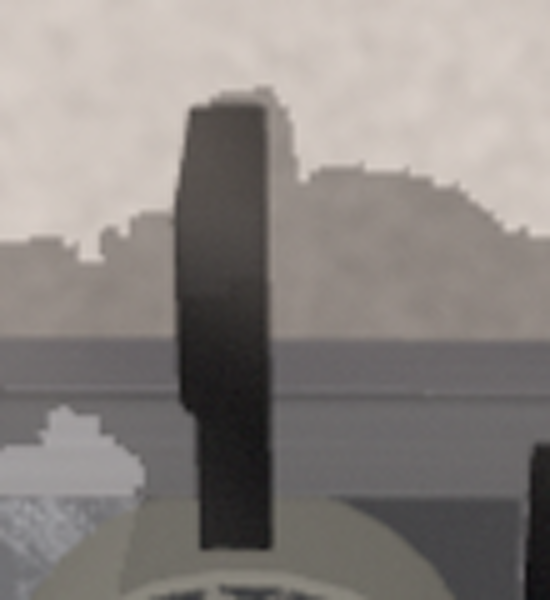

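```bash
python3 - <<'E'
from h import *
np.set_printoptions(precision=1,suppress=True)
t=np.load('track.npz'); R=t['R'];o=t['o']; tr=lambda P:(R.T@(np.array(P)[:2]-o))*1e3
for n in ['wrist0','wrist2','wrist3','wrist5','wrist7','wrist8','wrist11','scene0','scene9','side0','side9','scene11','side11']:
    p,d,m=load(n); c=cloud(d,m); q=c[d>0]; P=((q[:,:2]-o)@R)*1e3; z=q[:,2]*1e3
    k=(z>70)&(z<88)&(abs(P[:,0]-20)<30)&(abs(P[:,1]+102)<22); 
    j=(z>43)&(z<53)&(abs(P[:,0]-18)<50)&(abs(P[:,1])<50)
    print(n,k.sum(),'handle x',np.percentile(P[k,0],[1,50,99]) if k.sum()>10 else '','rim x',np.percentile(P[j,0],[1,99]),'y',np.percentile(P[j,1],[1,99]))
E
```

```text
wrist0 346 handle x [ 8.3 14.1 19.9] rim x [-27.3  56.4] y [-41.3  42.5]
wrist2 709 handle x [ 8.1 13.9 19. ] rim x [-27.5  56.3] y [-42.9  40.1]
wrist3 1414 handle x [ 7.9 13.9 19.7] rim x [-27.6  56.1] y [-42.9  34. ]
wrist5 1386 handle x [ 8.4 14.3 20.2] rim x [-26.2  57.6] y [-41.6  35.2]
wrist7 1434 handle x [12.4 18.1 24. ] rim x [-26.5  57.5] y [-44.2  34.4]
wrist8 1331 handle x [14.  20.1 26. ] rim x [-23.6  60.1] y [-44.6  29.9]
wrist11 888 handle x [14.5 20.2 25.9] rim x [-23.4  60. ] y [-44.8  39.4]
scene0 35 handle x [ 6.  10.3 17.7] rim x [-28.5  54.2] y [-42.1  47.3]
scene9 24 handle x [13.4 19.9 25.2] rim x [-22.9  60.3] y [-41.3  44.7]
side0 57 handle x [ 2.9  7.2 17.6] rim x [-30.6  54.4] y [-43.1  42.1]
side9 0 handle x  rim x [-18.4  58.6] y [-38.8  40.7]
scene11 35 handle x [12.4 17.6 23.4] rim x [-25.1  59.3] y [-42.8  43.2]
side11 54 handle x [10.4 14.3 23. ] rim x [-26.3  58.1] y [-44.1  40.3]
```

Request:
servo_tool(increments=[{"offset": [0.3,-0.52,-0.2],"yaw": 0},{"offset": [1.2,-0.52,-0.2],"yaw": 0},{"offset": [2.6,-0.52,-0.2],"yaw": 0},{"offset": [4.2,-0.52,-0.2],"yaw": 0},{"offset": [5.8,-0.52,-0.2],"yaw": 0},{"offset": [7.2,-0.52,-0.2],"yaw": 0},{"offset": [8.1,-0.52,-0.2],"yaw": 0},{"offset": [8.3,-0.52,-0.2],"yaw": 0}])

```text
clock: 17.05
tcp_pos: [0.5518, -0.1136, 0.0476]
orientation: [0.532, -0.464, 0.533, 0.466]
wrist_force: [-0.1, 0.5, 0.0]
finger_gap: 0.0515
```

Request:
servo_tool(increments=[{"offset": [0,0,0],"yaw": 0},{"offset": [0,0,0],"yaw": 0},{"offset": [0,0,0],"yaw": 0},{"offset": [0,0,0],"yaw": 0},{"offset": [0,0,0],"yaw": 0},{"offset": [0,0,0],"yaw": 0},{"offset": [0,0,0],"yaw": 0},{"offset": [0,0,0],"yaw": 0}], claw=0, force=40)

```text
clock: 17.85
tcp_pos: [0.553, -0.114, 0.05]
orientation: [0.533, -0.466, 0.532, 0.465]
wrist_force: [-2.6, 0.5, 6.3]
finger_gap: 0.0114
```

```bash
python3 - <<'E'
from h import *
p,d,m=save('wrist','wrist12');s=env.get_state(); print({k:s[k] for k in('clock','joint_pos','tcp_pos','wrist_force','ft_torque','finger_gap')})
E
```

```text
{'clock': 17.9, 'joint_pos': array([-3.45419445e-01,  4.11424580e-01, -2.78433087e-01,  8.80261434e-01,
        4.60812246e-05, -1.78186385e+00]), 'tcp_pos': array([ 0.55298185, -0.11395178,  0.05000163]), 'wrist_force': array([-2.75218693,  0.69769096,  6.474694  ]), 'ft_torque': array([0.22479876, 0.51743101, 0.05545479]), 'finger_gap': 0.011593742239181967}
```

View pics/wrist12.png

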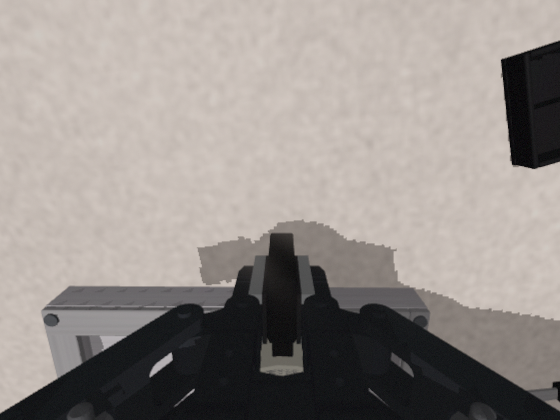

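Request:
servo_tool(increments=[{"offset": [0,-0.2,0],"yaw": 0},{"offset": [0,-0.6,0],"yaw": 0},{"offset": [0,-1.1,0],"yaw": 0},{"offset": [0,-1.7,0],"yaw": 0},{"offset": [0,-2.3,0],"yaw": 0},{"offset": [0,-2.9,0],"yaw": 0},{"offset": [0,-3.5,0],"yaw": 0},{"offset": [0,-4.0,0],"yaw": 0}])

```text
clock: 18.7
tcp_pos: [0.5907, -0.1184, 0.0497]
orientation: [0.532, -0.464, 0.533, 0.467]
wrist_force: [-8.4, 1.7, 9.9]
finger_gap: 0.0112
```

Request:
servo_tool(increments=[{"offset": [-0.05,-0.5,0],"yaw": 0},{"offset": [-0.05,-1.0,0],"yaw": 0},{"offset": [-0.05,-1.6,0],"yaw": 0},{"offset": [-0.05,-2.2,0],"yaw": 0},{"offset": [-0.05,-2.8,0],"yaw": 0},{"offset": [-0.05,-3.4,0],"yaw": 0},{"offset": [-0.05,-3.8,0],"yaw": 0},{"offset": [-0.05,-3.95,0],"yaw": 0}])

```text
clock: 19.5
tcp_pos: [0.6304, -0.1241, 0.0499]
orientation: [0.532, -0.465, 0.533, 0.466]
wrist_force: [-6.9, 0.8, 8.2]
finger_gap: 0.0111
```

```bash
python3 - <<'E'
from h import *
np.set_printoptions(precision=3,suppress=True)
t=np.load('track.npz'); R=t['R'];o=t['o']; tr=lambda P:(R.T@(np.array(P)[:2]-o))*1e3
s=env.get_state(); print({k:s[k] for k in('clock','tcp_pos','wrist_force','ft_torque','finger_gap')},tr(s['tcp_pos']))
for n in ('scene','side'):
    p,d,m=save(n,n+'13'); c=cloud(d,m); q=c[d>0]; P=((q[:,:2]-o)@R)*1e3; z=q[:,2]*1e3
    j=(z>43)&(z<53)&(abs(P[:,0]-100)<60)&(abs(P[:,1])<50)
    print(n,'rim x',np.percentile(P[j,0],[1,99]),'y',np.percentile(P[j,1],[1,99]))
crop('scene13',150,130,130,130,5,'s13c')
E
```

```text
{'clock': 19.5, 'tcp_pos': array([ 0.63 , -0.124,  0.05 ]), 'wrist_force': array([-6.926,  0.763,  8.154]), 'ft_torque': array([0.413, 1.296, 0.434]), 'finger_gap': 0.01111223627595674} [  98.346 -101.385]
scene rim x [ 53.098 137.418] y [-42.909  44.359]
side rim x [ 51.625 136.466] y [-43.3    41.737]
```

View pics/s13c.png

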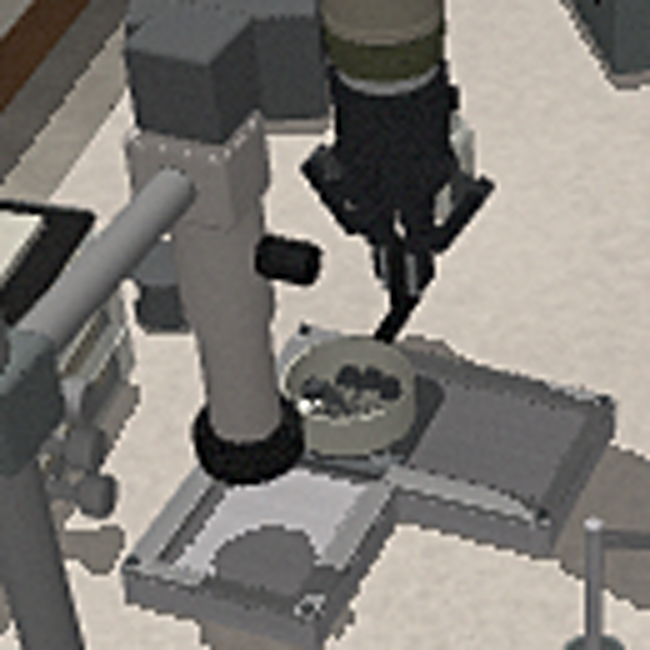

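```bash
python3 - <<'E'
from h import *
np.set_printoptions(precision=3,suppress=True)
for n in ('scene0','side0','scene13','side13'):
    p,d,m=load(n); c=cloud(d,m); q=c[d>0]
    q=q[(abs(q[:,0]-.66)<.075)&(q[:,1]>.03)&(q[:,1]<.2)]
    for h in np.arange(.08,.42,.04):
        s=q[(q[:,2]>h)&(q[:,2]<h+.04)]
        if len(s)>8: print(n,'%.2f'%h,len(s),np.percentile(s[:,:2],1,axis=0),np.percentile(s[:,:2],99,axis=0))
E
```

```text
scene0 0.08 248 [0.63  0.076] [0.689 0.132]
scene0 0.12 152 [0.64  0.095] [0.678 0.121]
scene0 0.16 150 [0.637 0.096] [0.678 0.124]
scene0 0.20 228 [0.606 0.097] [0.681 0.125]
scene0 0.24 266 [0.605 0.095] [0.679 0.131]
scene0 0.28 474 [0.63  0.091] [0.692 0.197]
scene0 0.32 408 [0.631 0.081] [0.688 0.133]
scene0 0.36 377 [0.585 0.031] [0.686 0.126]
scene0 0.40 51 [0.585 0.03 ] [0.599 0.039]
side0 0.08 414 [0.627 0.072] [0.686 0.128]
side0 0.12 286 [0.638 0.087] [0.674 0.118]
side0 0.16 293 [0.635 0.086] [0.676 0.121]
side0 0.20 432 [0.604 0.09 ] [0.677 0.122]
side0 0.24 485 [0.603 0.084] [0.677 0.129]
side0 0.28 874 [0.628 0.086] [0.689 0.198]
side0 0.32 703 [0.631 0.077] [0.686 0.128]
side0 0.36 457 [0.586 0.03 ] [0.684 0.124]
side0 0.40 33 [0.585 0.03 ] [0.593 0.036]
scene13 0.08 248 [0.629 0.076] [0.688 0.13 ]
scene13 0.12 152 [0.639 0.095] [0.678 0.12 ]
scene13 0.16 155 [0.637 0.094] [0.678 0.123]
scene13 0.20 228 [0.606 0.096] [0.681 0.126]
scene13 0.24 262 [0.606 0.094] [0.681 0.13 ]
scene13 0.28 481 [0.63  0.092] [0.692 0.198]
scene13 0.32 401 [0.632 0.08 ] [0.689 0.133]
scene13 0.36 320 [0.634 0.075] [0.685 0.125]
side13 0.08 414 [0.627 0.073] [0.686 0.128]
side13 0.12 283 [0.638 0.086] [0.674 0.117]
side13 0.16 294 [0.635 0.085] [0.674 0.121]
side13 0.20 426 [0.604 0.089] [0.677 0.122]
side13 0.24 485 [0.604 0.085] [0.677 0.129]
side13 0.28 882 [0.628 0.087] [0.688 0.198]
side13 0.32 698 [0.631 0.077] [0.686 0.129]
side13 0.36 408 [0.631 0.075] [0.684 0.124]
```

Request:
servo_tool(increments=[{"offset": [0,-0.1,0],"yaw": 0},{"offset": [0,-0.2,0],"yaw": 0},{"offset": [0,-0.3,0],"yaw": 0},{"offset": [0,-0.35,0],"yaw": 0},{"offset": [0,-0.35,0],"yaw": 0},{"offset": [0,-0.35,0],"yaw": 0},{"offset": [0,-0.35,0],"yaw": 0},{"offset": [0,-0.35,0],"yaw": 0}])

```text
clock: 20.4
tcp_pos: [0.6336, -0.1244, 0.05]
orientation: [0.532, -0.465, 0.533, 0.466]
wrist_force: [-5.7, 1.1, 5.9]
finger_gap: 0.0113
```

```bash
python3 - <<'E'
from h import *
np.set_printoptions(precision=3,suppress=True)
t=np.load('track.npz'); R=t['R'];o=t['o']; tr=lambda P:(R.T@(np.array(P)[:2]-o))*1e3
s=env.get_state(); print({k:s[k] for k in('clock','tcp_pos','wrist_force','ft_torque','finger_gap')},tr(s['tcp_pos']))
for n in ('scene','side'):
    p,d,m=save(n,n+'14'); c=cloud(d,m); q=c[d>0]; P=((q[:,:2]-o)@R)*1e3; z=q[:,2]*1e3
    j=(z>43)&(z<53)&(abs(P[:,0]-100)<60)&(abs(P[:,1])<50)
    print(n,'rim x',np.percentile(P[j,0],[1,99]),'y',np.percentile(P[j,1],[1,99]))
E
```

```text
{'clock': 20.4, 'tcp_pos': array([ 0.634, -0.124,  0.05 ]), 'wrist_force': array([-5.723,  1.071,  5.928]), 'ft_torque': array([0.417, 1.073, 0.442]), 'finger_gap': 0.011305865634038634} [ 101.487 -101.268]
scene rim x [ 56.226 140.586] y [-44.133  44.695]
side rim x [ 54.609 137.747] y [-43.745  41.114]
```

Request:
servo_tool(increments=[{"offset": [0,0.05,0.3],"yaw": 0},{"offset": [0,0.1,0.8],"yaw": 0},{"offset": [0,0.1,1.4],"yaw": 0},{"offset": [0,0.1,2.0],"yaw": 0},{"offset": [0,0.1,2.6],"yaw": 0},{"offset": [0,0.1,3.2],"yaw": 0},{"offset": [0,0.1,3.7],"yaw": 0},{"offset": [0,0.1,4.0],"yaw": 0}])

```text
clock: 21.3
tcp_pos: [0.6383, -0.087, 0.0502]
orientation: [0.531, -0.465, 0.534, 0.464]
wrist_force: [-7.0, -7.5, 5.5]
finger_gap: 0.0115
```

```bash
cat > chk.py <<'E'
from h import *
import sys
np.set_printoptions(precision=2,suppress=True)
t=np.load('track.npz'); R=t['R'];o=t['o']; tr=lambda P:(R.T@(np.array(P)[:2]-o))*1e3
s=env.get_state(); print({k:s[k] for k in('clock','tcp_pos','wrist_force','ft_torque','finger_gap')},tr(s['tcp_pos']))
for n in ('scene','side'):
    p,d,m=save(n,n+sys.argv[1]); c=cloud(d,m); q=c[d>0]; P=((q[:,:2]-o)@R)*1e3; z=q[:,2]*1e3
    j=(z>43)&(z<53)&(abs(P[:,0]-100)<60)&(P[:,1]<180)&(P[:,1]>-55)
    print(n,'rim x',np.percentile(P[j,0],[1,99]),'y',np.percentile(P[j,1],[1,99]))
E
python3 chk.py 15
```

```text
{'clock': 21.3, 'tcp_pos': array([ 0.64, -0.09,  0.05]), 'wrist_force': array([-7.04, -7.51,  5.54]), 'ft_torque': array([-0.97,  1.09,  0.05]), 'finger_gap': 0.011540406083166737} [101.14 -63.64]
scene rim x [ 57.09 133.82] y [-53.24  78.87]
side rim x [ 55.04 136.29] y [-54.37  79.56]
```

Request:
servo_tool(increments=[{"offset": [0,0,0.5],"yaw": 0},{"offset": [0,0,1.1],"yaw": 0},{"offset": [0,0,1.7],"yaw": 0},{"offset": [0,0,2.3],"yaw": 0},{"offset": [0,0,2.9],"yaw": 0},{"offset": [0,0,3.5],"yaw": 0},{"offset": [0,0,4.0],"yaw": 0},{"offset": [0,0,4.3],"yaw": 0}])

```text
clock: 22.2
tcp_pos: [0.6443, -0.0443, 0.0502]
orientation: [0.531, -0.465, 0.534, 0.464]
wrist_force: [-6.3, -6.0, 4.7]
finger_gap: 0.0117
```

```bash
python3 chk.py 16; python3 -c "
from h import *
crop('scene16',150,130,130,130,5,'s16c')"
```

```text
{'clock': 22.2, 'tcp_pos': array([ 0.64, -0.04,  0.05]), 'wrist_force': array([-6.28, -6.01,  4.7 ]), 'ft_torque': array([-1.03,  0.93,  0.1 ]), 'finger_gap': 0.011682801355213532} [101.38 -20.46]
scene rim x [ 57.09 127.85] y [-15.21 124.81]
side rim x [ 56.71 129.38] y [-16.46 123.21]
```

View pics/s16c.png

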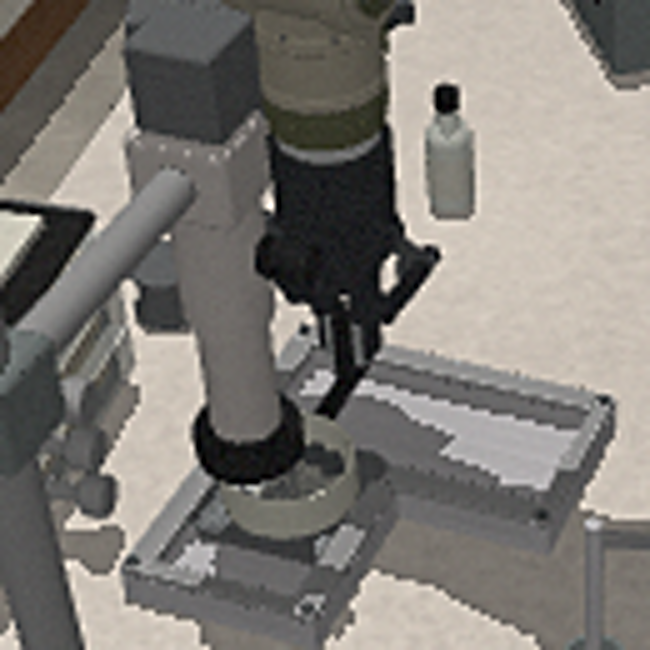

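Request:
servo_tool(increments=[{"offset": [0,0,0.5],"yaw": 0},{"offset": [0,0,1.1],"yaw": 0},{"offset": [0,0,1.7],"yaw": 0},{"offset": [0,0,2.3],"yaw": 0},{"offset": [0,0,2.8],"yaw": 0},{"offset": [0,0,3.3],"yaw": 0},{"offset": [0,0,3.6],"yaw": 0},{"offset": [0,0,3.8],"yaw": 0}])

```text
clock: 23.1
tcp_pos: [0.6496, -0.0065, 0.0502]
orientation: [0.532, -0.466, 0.534, 0.464]
wrist_force: [-5.2, -5.6, 4.5]
finger_gap: 0.0112
```

```bash
python3 chk.py 17; python3 -c "
from h import *
crop('scene17',150,100,130,130,5,'s17c')"
```

```text
{'clock': 23.1, 'tcp_pos': array([ 0.65, -0.01,  0.05]), 'wrist_force': array([-5.15, -5.58,  4.5 ]), 'ft_torque': array([-0.91,  0.81,  0.17]), 'finger_gap': 0.011181214965944828} [101.65  17.64]
scene rim x [ 57.88 141.25] y [ 27.06 164.14]
side rim x [ 56.54 142.02] y [ 15.23 159.88]
```

View pics/s17c.png

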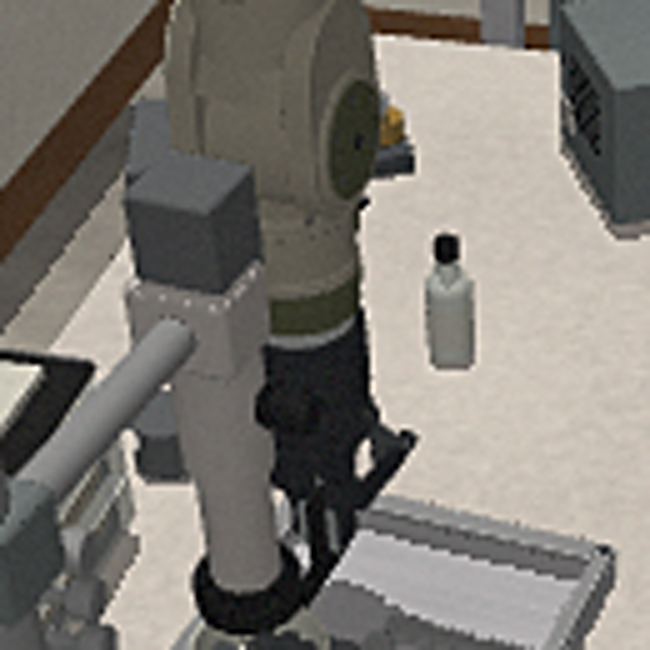

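Request:
servo_tool(increments=[{"offset": [0,0,0.1],"yaw": 0},{"offset": [0,0,0.2],"yaw": 0},{"offset": [0,0,0.3],"yaw": 0},{"offset": [0,0,0.4],"yaw": 0},{"offset": [0,0,0.45],"yaw": 0},{"offset": [0,0,0.45],"yaw": 0},{"offset": [0,0,0.45],"yaw": 0},{"offset": [0,0,0.45],"yaw": 0}])

```text
clock: 24.0
tcp_pos: [0.65, -0.0038, 0.0502]
orientation: [0.531, -0.466, 0.535, 0.464]
wrist_force: [-6.1, -9.4, 5.5]
finger_gap: 0.0115
```

Request:
servo_tool(increments=[{"offset": [0,0,0.1],"yaw": 0},{"offset": [0,0,0.2],"yaw": 0},{"offset": [0,0,0.3],"yaw": 0},{"offset": [0,0,0.4],"yaw": 0},{"offset": [0,0,0.4],"yaw": 0},{"offset": [0,0,0.4],"yaw": 0},{"offset": [0,0,0.4],"yaw": 0},{"offset": [0,0,0.4],"yaw": 0}])

```text
clock: 24.8
tcp_pos: [0.6499, -0.0034, 0.0509]
orientation: [0.53, -0.466, 0.537, 0.462]
wrist_force: [-8.9, -20.4, 9.6]
finger_gap: 0.0114
```

```bash
python3 chk.py 18
```

```text
{'clock': 24.8, 'tcp_pos': array([ 0.65, -0.  ,  0.05]), 'wrist_force': array([ -8.9 , -20.37,   9.57]), 'ft_torque': array([-3.49,  1.71,  0.3 ]), 'finger_gap': 0.01140777223590206} [101.5   20.74]
scene rim x [ 57.91 141.33] y [ 29.98 166.05]
side rim x [ 56.75 142.29] y [ 18.1  163.86]
```

Request:
servo_tool(increments=[{"offset": [0,0,-0.2],"yaw": 0},{"offset": [0,0,-0.4],"yaw": 0},{"offset": [0,0,-0.4],"yaw": 0},{"offset": [0,0,-0.4],"yaw": 0},{"offset": [0,0,-0.4],"yaw": 0},{"offset": [0,0,-0.4],"yaw": 0},{"offset": [0,0,-0.4],"yaw": 0},{"offset": [0,0,-0.4],"yaw": 0}])

```text
clock: 25.7
tcp_pos: [0.6499, -0.0037, 0.0502]
orientation: [0.531, -0.466, 0.535, 0.464]
wrist_force: [-6.3, -10.1, 5.5]
finger_gap: 0.0112
```

Request:
servo_tool(increments=[{"offset": [0,0,0],"yaw": 0},{"offset": [0,0,0],"yaw": 0},{"offset": [0,0,0],"yaw": 0},{"offset": [0,0,0],"yaw": 0},{"offset": [0,0,0],"yaw": 0},{"offset": [-1,0,0],"yaw": 0},{"offset": [-3,0,0],"yaw": 0},{"offset": [-5,0,0],"yaw": 0}], claw=0.5)

```text
clock: 26.5
tcp_pos: [0.6507, -0.0004, 0.1006]
orientation: [0.532, -0.465, 0.533, 0.466]
wrist_force: [-0.1, -0.0, 1.2]
finger_gap: 0.043
```

Request:
servo_tool(increments=[{"offset": [-1,0,-1],"yaw": 0},{"offset": [-2,0,-3],"yaw": 0},{"offset": [-4,0,-5],"yaw": 0},{"offset": [-6,0,-7],"yaw": 0},{"offset": [-7,0,-9],"yaw": 0},{"offset": [-8,0,-10.5],"yaw": 0},{"offset": [-8,0,-11],"yaw": 0},{"offset": [-8,0,-11],"yaw": 0}])

```text
clock: 27.3
tcp_pos: [0.636, -0.1103, 0.1796]
orientation: [0.533, -0.465, 0.533, 0.465]
wrist_force: [0.7, 0.2, -0.2]
finger_gap: 0.0427
```

```bash
python3 chk.py 19; python3 -c "
from h import *
p,d,m=save('wrist','wrist19')
crop('scene19',150,130,130,150,5,'s19c');crop('side19',120,130,150,150,5,'d19c')"
```

```text
{'clock': 27.3, 'tcp_pos': array([ 0.64, -0.11,  0.18]), 'wrist_force': array([ 0.7 ,  0.2 , -0.21]), 'ft_torque': array([0.02, 0.02, 0.04]), 'finger_gap': 0.042682728872560444} [102.03 -87.05]
scene rim x [ 57.   141.46] y [ 11.17 166.46]
side rim x [ 55.99 140.59] y [  7.73 162.03]
```

View pics/s19c.png

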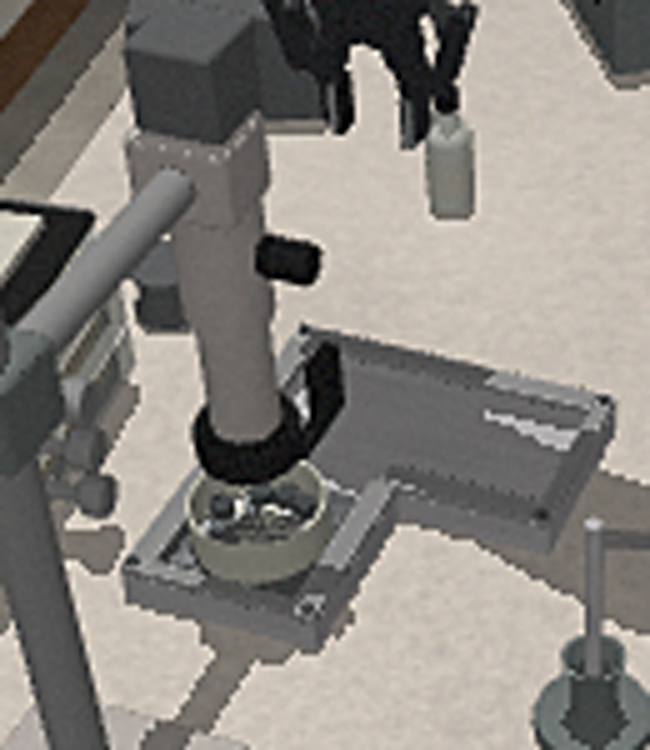

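View pics/d19c.png

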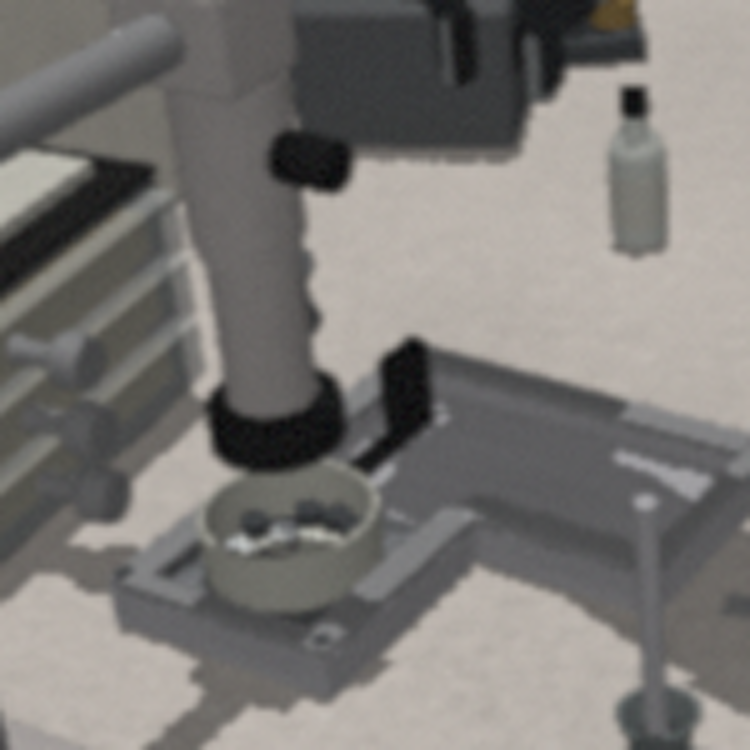

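View pics/wrist19.png

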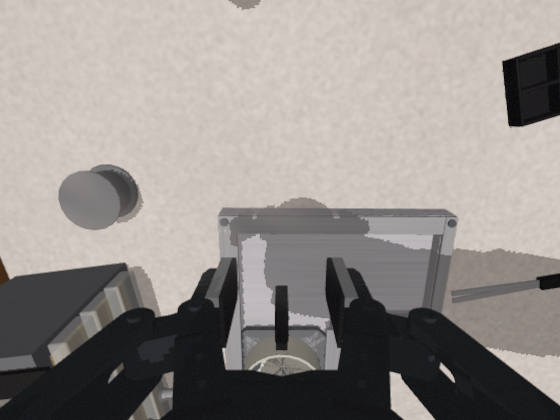

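```bash
python3 - <<'E'
from h import *
np.set_printoptions(precision=4,suppress=True)
t=np.load('track.npz'); R=t['R'];o=t['o']
for n in ['wrist19','wrist11','scene19','side19']:
    p,d,m=load(n); c=cloud(d,m); q=c[d>0]; P=((q[:,:2]-o)@R)*1e3; z=q[:,2]*1e3
    cx,cy=(20,-102) if n=='wrist11' else (100,22)
    k=(z>75)&(z<88)&(abs(P[:,0]-cx)<20)&(abs(P[:,1]-cy)<25); print(n,k.sum(),np.percentile(P[k],[1,50,99],axis=0).T if k.sum() else '')
# lamp & flux
for n in ['scene19','side19']:
    p,d,m=load(n); c=cloud(d,m)
    hsv=cv2.cvtColor(p,cv2.COLOR_RGB2HSV); k=(d>0)&(c[...,2]>.08)&(c[...,2]<.125)&(abs(c[...,0]-.4)<.06)&(abs(c[...,1]+.29)<.06)
    v,u=np.nonzero(k); print('ball px',u.mean(),v.mean(),u.min(),u.max(),v.min(),v.max(), c[k].mean(0))
    k=(d>0)&(c[...,2]>.019)&(c[...,2]<.03)&(abs(c[...,0]-.425)<.07)&(abs(c[...,1]+.295)<.06); print('box',k.sum(),cv2.minAreaRect((c[k][:,:2]*1e3).astype(np.float32)))
    k=(d>0)&(c[...,2]>.03)&(c[...,2]<.12)&(c[...,0]>.5)&(c[...,0]<.63)&(c[...,1]<-.2)&(c[...,1]>-.35); print('flux',k.sum(),c[k].min(0) if k.sum() else '',c[k].max(0) if k.sum() else '')
crop('side19',290,140,60,60,10,'lampd'); crop('scene19',270,140,60,60,10,'lamps')
E
```

```text
wrist19 452 [[ 96.2241 101.9348 107.6559]
 [  5.0004  17.2878  33.9498]]
wrist11 849 [[  14.5222   20.1785   25.9416]
 [-117.0193 -103.896   -87.8474]]
scene19 34 [[ 94.4219  98.5076 106.3099]
 [  9.2274  24.013   41.0622]]
side19 51 [[ 92.1692  95.9644 105.0809]
 [  5.558   21.7264  36.5691]]
ball px 302.9555555555556 155.53333333333333 300 306 152 160 [ 0.4055 -0.2917  0.1005]
box 133 ((430.8210754394531, -300.8644104003906), (52.68761444091797, 68.89875030517578), 80.4180679321289)
flux 17 [ 0.6256 -0.3032  0.0309] [ 0.6298 -0.2822  0.0669]
ball px 324.2608695652174 158.97101449275362 320 328 155 164 [ 0.402  -0.2937  0.0988]
box 187 ((428.06005859375, -302.6768798828125), (52.91305923461914, 70.6398696899414), 80.7036361694336)
flux 43 [ 0.623  -0.3037  0.0306] [ 0.6299 -0.2791  0.0703]
```

View pics/lampd.png

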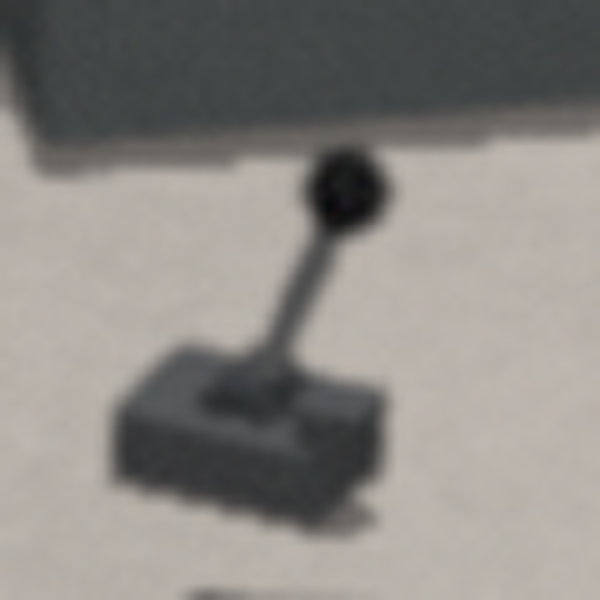

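View pics/lamps.png

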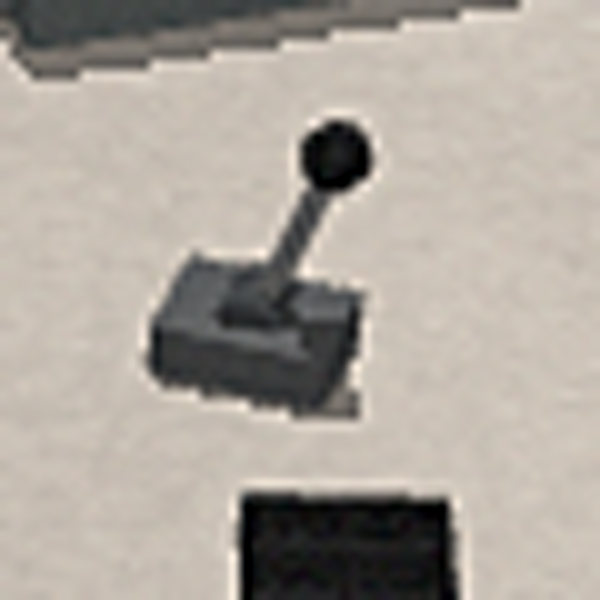

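The dish looks home, but the views put it at y≈119.5–121.3 against the nominal 122. I check by pushing the handle from behind with the fingers shut.

Request:
servo_tool(increments=[{"offset": [0,0,1],"yaw": 0},{"offset": [1,0,3],"yaw": 0},{"offset": [3,0,5],"yaw": 0},{"offset": [5,0,6.5],"yaw": 0},{"offset": [7.5,0,7.2],"yaw": 0},{"offset": [9.8,0,7.2],"yaw": 0},{"offset": [11.5,0,7.2],"yaw": 0},{"offset": [12.2,0,7.2],"yaw": 0}], claw=0)

```text
clock: 28.25
tcp_pos: [0.6442, -0.0362, 0.0553]
orientation: [0.531, -0.465, 0.533, 0.467]
wrist_force: [-0.7, -0.4, 0.1]
finger_gap: -0.0002
```

Request:
servo_tool(increments=[{"offset": [0,0,0.2],"yaw": 0},{"offset": [0,0,0.4],"yaw": 0},{"offset": [0,0,0.6],"yaw": 0},{"offset": [0,0,0.8],"yaw": 0},{"offset": [0,0,0.9],"yaw": 0},{"offset": [0,0,1.0],"yaw": 0},{"offset": [0,0,1.1],"yaw": 0},{"offset": [0,0,1.1],"yaw": 0}])

```text
clock: 29.05
tcp_pos: [0.6477, -0.0294, 0.0588]
orientation: [0.532, -0.466, 0.533, 0.464]
wrist_force: [-1.6, -7.0, 4.7]
finger_gap: -0.0
```

Request:
servo_tool(increments=[{"offset": [0,0,0.1],"yaw": 0},{"offset": [0,0,0.2],"yaw": 0},{"offset": [0,0,0.3],"yaw": 0},{"offset": [0,0,0.4],"yaw": 0},{"offset": [0,0,0.5],"yaw": 0},{"offset": [0,0,0.5],"yaw": 0},{"offset": [0,0,0.5],"yaw": 0},{"offset": [0,0,0.5],"yaw": 0}])

```text
clock: 29.85
tcp_pos: [0.6473, -0.0291, 0.0591]
orientation: [0.531, -0.467, 0.537, 0.461]
wrist_force: [-6.6, -20.7, 5.8]
finger_gap: 0.0002
```

Stiff: 0.3 mm for 14 N more, so the dish is against the end stop. I back off and go to look at the lamp.

Request:
servo_tool(increments=[{"offset": [0,0,-1.0],"yaw": 0},{"offset": [0,0,-2.5],"yaw": 0},{"offset": [-2,0,-4.5],"yaw": 0},{"offset": [-5,0,-7],"yaw": 0},{"offset": [-8.5,1.5,-9.5],"yaw": 0},{"offset": [-12,4,-12.5],"yaw": 0},{"offset": [-15,7,-15.5],"yaw": 0},{"offset": [-16,10.5,-18.8],"yaw": 0}])

```text
clock: 30.65
tcp_pos: [0.522, -0.1942, 0.2201]
orientation: [0.533, -0.467, 0.531, 0.464]
wrist_force: [0.4, -0.8, 0.4]
finger_gap: 0.0002
```

Request:
servo_tool(increments=[{"offset": [0,3,-2.8],"yaw": 0},{"offset": [0,5.5,-5.2],"yaw": 0},{"offset": [0,7.3,-7.0],"yaw": 0},{"offset": [0,7.8,-7.5],"yaw": 0},{"offset": [0,7.8,-7.5],"yaw": 0},{"offset": [0,7.8,-7.5],"yaw": 0},{"offset": [0,7.8,-7.5],"yaw": 0},{"offset": [0,7.8,-7.5],"yaw": 0}])

```text
clock: 31.45
tcp_pos: [0.4347, -0.256, 0.2169]
orientation: [0.532, -0.466, 0.532, 0.466]
wrist_force: [-1.0, 0.1, 0.7]
finger_gap: -0.0002
```

```bash
python3 - <<'E'
from h import *
s=env.get_state(); print({k:s[k] for k in('clock','joint_pos','tcp_pos','wrist_force','finger_gap')})
p,d,m=save('wrist','wrist20')
E
```

```text
{'clock': 31.45, 'joint_pos': array([-6.91667973e-01,  1.81937027e-01, -1.61591835e-01,  1.22744078e+00,
        2.98670316e-04, -2.12972951e+00]), 'tcp_pos': array([ 0.43466419, -0.2559768 ,  0.21686915]), 'wrist_force': array([-0.96886081,  0.09841369,  0.69218412]), 'finger_gap': -0.00015349227803099956}
```

View pics/wrist20.png

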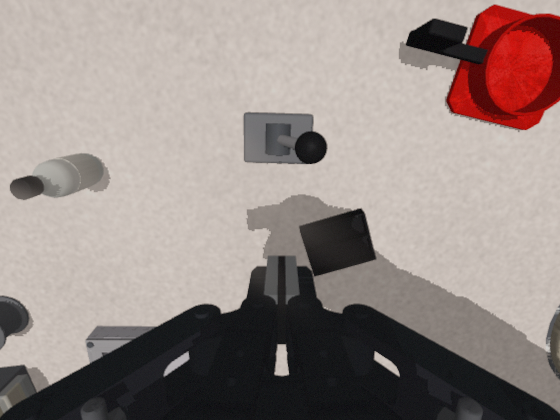

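```bash
python3 - <<'E'
from h import *
np.set_printoptions(precision=4,suppress=True)
p,d,m=load('wrist20'); c=cloud(d,m)
q=c[(d>0)&(c[...,2]>.02)&(c[...,2]<.0275)&(abs(c[...,0]-.43)<.06)&(abs(c[...,1]+.3)<.06)]
print('box',cv2.minAreaRect((q[:,:2]*1e3).astype(np.float32)))
for u,v in [(246,113),(312,114),(311,163),(244,162)]: print(onz(m,u,v,.025))
print('ball',onz(m,311,147,.092)); k=(d>0)&(c[...,2]>.08)&(c[...,2]<.12)&(abs(c[...,0]-.4)<.06)&(abs(c[...,1]+.3)<.06); print(c[k].min(0),c[k].max(0))
ms=load('scene19')[2]; print('two',two(m,(311,147),ms,(303.6,155.8)))
for n,b in dict(redhandle=(.2,.36,-.45,-.2,.03,.12),tray=(.3,.5,-.24,-.1,.012,.03)).items():
    k=(d>0)&(c[...,0]>b[0])&(c[...,0]<b[1])&(c[...,1]>b[2])&(c[...,1]<b[3])&(c[...,2]>b[4])&(c[...,2]<b[5]); print(n,k.sum(),c[k].min(0),c[k].max(0))
E
```

```text
box ((432.288330078125, -304.394287109375), (49.95781707763672, 69.38689422607422), 80.7096176147461)
[ 0.46   -0.3328  0.025 ]
[ 0.3959 -0.3232  0.025 ]
[ 0.402  -0.2754  0.025 ]
[ 0.47   -0.2856  0.025 ]
ball [ 0.4053 -0.2996  0.092 ]
[ 0.3931 -0.3129  0.0935] [ 0.4185 -0.2876  0.1116]
two (array([ 0.4047, -0.3   ,  0.0942]), np.float64(0.0015065266900139542))
redhandle 2752 [ 0.2001 -0.3835  0.03  ] [ 0.3037 -0.2963  0.0755]
tray 1031 [ 0.3385 -0.2126  0.012 ] [ 0.4217 -0.1413  0.019 ]
```

The wrist view from above shows the lamp box centred at (279,138) with the ball at (311,147), leaning to −x (right side of the picture). The ball centre is at (0.405, −0.300, ~0.097) and the box yaw is −9.3°. The red dish's handle at (437,35) is out of the way.

Request:
servo_tool(increments=[{"offset": [0,2.5,-1.4],"yaw": 0},{"offset": [0,5.5,-3.2],"yaw": 0},{"offset": [1,7.6,-4.4],"yaw": 0},{"offset": [3.5,7.9,-4.6],"yaw": 0},{"offset": [7,7.9,-4.6],"yaw": 0},{"offset": [10.5,7.9,-4.6],"yaw": 0},{"offset": [12.8,7.9,-4.6],"yaw": 0},{"offset": [13.7,7.9,-4.6],"yaw": 0}])

```text
clock: 32.3
tcp_pos: [0.3486, -0.29, 0.0778]
orientation: [0.532, -0.464, 0.532, 0.467]
wrist_force: [0.2, 0.5, 0.2]
finger_gap: -0.0001
```

Request:
servo_tool(increments=[{"offset": [0,-0.5,0],"yaw": 0},{"offset": [0,-1.2,0],"yaw": 0},{"offset": [0,-2.0,0],"yaw": 0},{"offset": [0,-2.8,-0.1],"yaw": 0},{"offset": [0,-3.6,-0.1],"yaw": 0},{"offset": [0,-4.4,-0.1],"yaw": 0},{"offset": [0,-5.2,-0.1],"yaw": 0},{"offset": [0,-6.0,-0.2],"yaw": 0}])

```text
clock: 33.1
tcp_pos: [0.4093, -0.3016, 0.08]
orientation: [0.532, -0.465, 0.532, 0.465]
wrist_force: [-0.7, 0.6, 1.1]
finger_gap: 0.0002
```

```bash
python3 - <<'E'
from h import *
s=env.get_state(); print({k:s[k] for k in('clock','joint_pos','tcp_pos','wrist_force','finger_gap')})
save('side','side21'); crop('side21',260,90,110,110,6,'d21c')
E
```

```text
{'clock': 33.1, 'joint_pos': array([-7.93132112e-01,  2.85819692e-01, -3.81994641e-01,  9.03208524e-01,
        1.99428672e-04, -2.22974579e+00]), 'tcp_pos': array([ 0.40929355, -0.30156627,  0.08002916]), 'wrist_force': array([-0.65941857,  0.55765152,  1.06437259]), 'finger_gap': 0.00021840126283214186}
```

View pics/d21c.png

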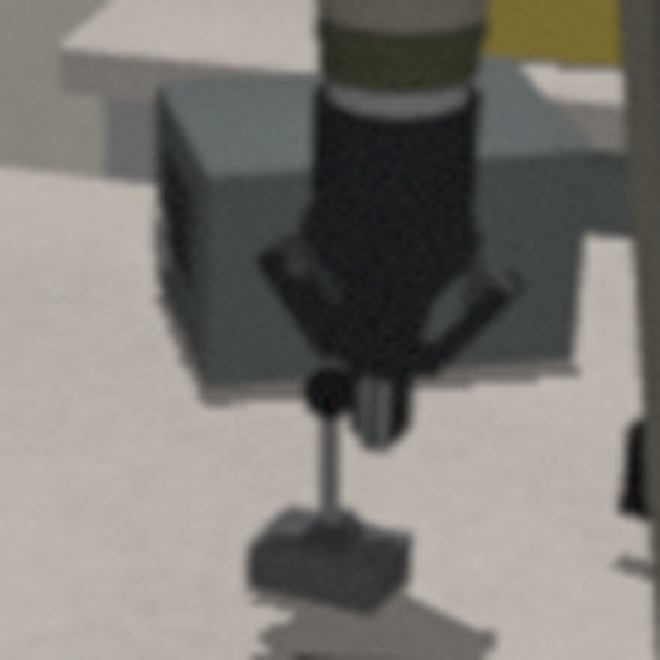

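Request:
servo_tool(increments=[{"offset": [0,-0.7,0],"yaw": 0},{"offset": [0,-1.4,0],"yaw": 0},{"offset": [0,-2.1,-0.1],"yaw": 0},{"offset": [0,-2.8,-0.1],"yaw": 0},{"offset": [0,-3.4,-0.1],"yaw": 0},{"offset": [0,-3.7,-0.1],"yaw": 0},{"offset": [0,-3.9,-0.1],"yaw": 0},{"offset": [0,-4.0,-0.1],"yaw": 0}])

```text
clock: 33.95
tcp_pos: [0.4444, -0.3073, 0.0797]
orientation: [0.531, -0.463, 0.535, 0.467]
wrist_force: [-13.6, -0.4, 7.2]
finger_gap: 0.0002
```

Request:
servo_tool(increments=[{"offset": [0,-0.1,0],"yaw": 0},{"offset": [0,-0.2,0],"yaw": 0},{"offset": [0,-0.3,0],"yaw": 0},{"offset": [0,-0.4,0],"yaw": 0},{"offset": [0,-0.5,0],"yaw": 0},{"offset": [0,-0.6,0],"yaw": 0},{"offset": [0,-0.6,0],"yaw": 0},{"offset": [0,-0.6,0],"yaw": 0}])

```text
clock: 34.75
tcp_pos: [0.445, -0.3073, 0.0795]
orientation: [0.529, -0.46, 0.538, 0.469]
wrist_force: [-27.9, 0.5, 16.0]
finger_gap: -0.0001
```

Request:
servo_tool(increments=[{"offset": [0,0.5,0],"yaw": 0},{"offset": [0,1.5,0],"yaw": 0},{"offset": [0,3,0],"yaw": 0},{"offset": [-1,4.5,0],"yaw": 0},{"offset": [-4,5,0],"yaw": 0},{"offset": [-8,5,0],"yaw": 0},{"offset": [-11.5,5,0.5],"yaw": 0},{"offset": [-13.5,5,2],"yaw": 0}])

```text
clock: 35.55
tcp_pos: [0.4087, -0.284, 0.2185]
orientation: [0.533, -0.467, 0.532, 0.463]
wrist_force: [-0.3, -0.3, -0.1]
finger_gap: -0.0001
```

```bash
python3 - <<'E'
from h import *
s=env.get_state(); print({k:s[k] for k in('clock','tcp_pos','wrist_force','finger_gap')})
for n in('side','scene','wrist'): save(n,n+'22')
p,d,m=load('wrist22'); c=cloud(d,m); k=(d>0)&(c[...,2]>.08)&(c[...,2]<.12)&(abs(c[...,0]-.46)<.07)&(abs(c[...,1]+.31)<.04); print(c[k].min(0),c[k].max(0))
E
```

```text
{'clock': 35.55, 'tcp_pos': array([ 0.40867788, -0.28402629,  0.21846199]), 'wrist_force': array([-0.28294729, -0.3262066 , -0.08915197]), 'finger_gap': -0.00011462318016026098}
[ 0.45733782 -0.32346933  0.08004856] [ 0.48258346 -0.29835909  0.10474806]
```

View pics/wrist22.png

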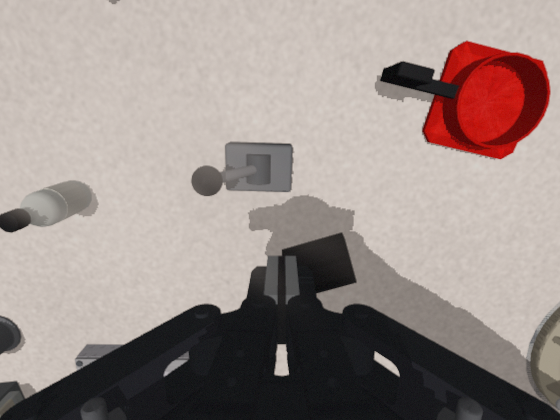

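View pics/scene22.png

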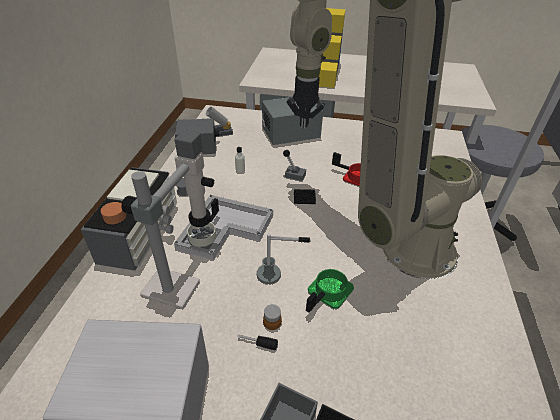

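View pics/side22.png

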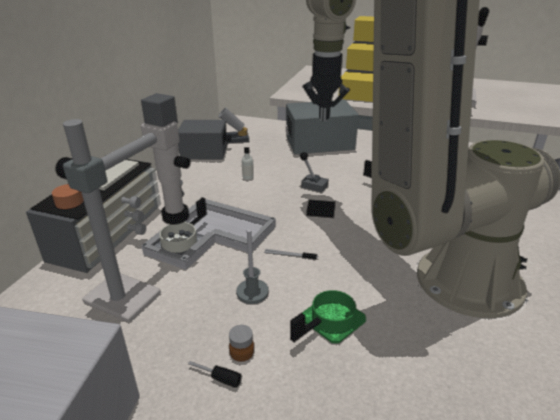

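```bash
python3 - <<'E'
from h import *
crop('scene22',165,190,110,80,7,'fin')
print(env.get_state()['clock'])
E
```

```text
35.7
```

View pics/fin.png

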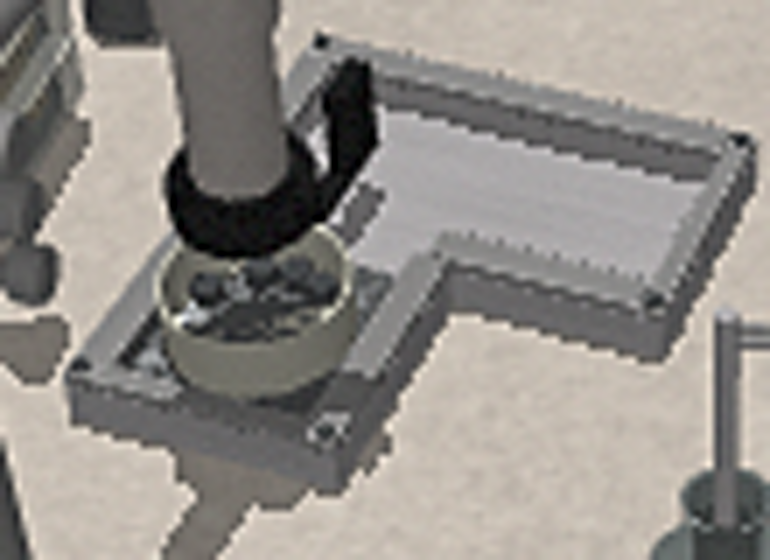

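The dish is under the ring light with beads inside, the track is empty, and the rod is in its holder. I hand the job in.

```bash
python3 -c "
from workcell import env
print(env.hand_in())"
```

```text
the job is handed in; nothing more can be done
None
```

The job was handed in at 35.7 s, with all the steps done in the order asked. I stirred the beads and stood the rod back in its holder. Then I slid the dish round the track to the end stop and flipped the lamp lever over. The largest wrist force I read was about 32 N, against the lever's stop.

- **Stirring:** By my image measurements the beads each moved about 8–20 mm or more. The last push on the least-moved bead was judged by eye only.
- **Dish creep:** The dish crept about 4 mm along the track and turned slightly in its play during the last, wider sweeps, so it did not stay perfectly still.
- **Dish at home:** The camera views put it at y 119.5–121.3 mm, against the nominal 122 mm. A second push with the fingers shut gave only 0.3 mm for about 14 N more, so I take it to be against the stop.
- **Beads kept:** No bead is visible outside the dish. The ring light hides part of it, so I could not count all six at the end.
- **Lever:** The ball is about 38 mm past the hinge at 92 mm height, which matches the lever fully over. It stopped firmly there.
- **Rest of the bench:** The rod stands in its holder, and the microscope, bystanders and look-alikes appear unmoved in the last views. The arm is clear of everything.

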